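# Fish the tape roll out of the leaning organiser

### The job

The roll of paper tape has dropped to the bottom of one of the deep leaning bays of the clear organiser: fish it out by its core with the reach hook from the tool rack, without touching the tape with the gripper. Lower it into the empty end slot of the black desk caddy so that it stands upright on its edge, and only then slip the hook out of its core. Hang the hook back fully home in its notch, leaving everything else where it is.

Things in the scene. Friction and masses are not known exactly. Their poses are not given: they have to be found in the camera images.
- hook: Reach hook, 90 g. Origin: centre of the underside of its 28 x 28 x 8 mm brass ferrule, which rests on the rack. z up its square wooden handle (24 x 24 mm, sides square to x and y, ends 75 mm above the origin). Below, a 6 mm steel rod runs 165 mm along -z and turns square into a crook along the hook's -y, 38 mm from the rod's axis to its end, a 12 mm ball.
- hook_crook (a point): Middle of the hook's crook, on the axis of its 6 mm bar: 16 mm from the rod's axis, 165 mm below the ferrule's underside, 16 mm from the ball's centre; axes as the hook's.
- tape: White paper tape roll, 86 mm across, 24 mm wide, core opening 50 mm, about 100 g. Origin: its centre; y: its axis. At the start it stands on edge on the floor of one of three bays, against the bay's lower wall, axis along the organiser's y, its -y face 3 to 7 mm from the bay's side wall; the room for the hook is on its +y side (53 mm).
- organiser: Fixed clear-plastic organiser on a 205 x 270 mm plywood stand: three bays in a row along y. Origin on the table; x away from the mouths, z up. Bays lean 40 degrees from vertical: floor to mouth is (-0.643, 0, 0.766) in this frame. Middle bay's floor centre at (0, 0, 46 mm), the others at y +-88 mm. Each inside: 84 mm in y, 96 mm the other way, 200 mm deep; walls 4 mm.
- rack: Fixed beech tool rack. Origin on the table under the hook's place; x to its back, y along it. Shelf 12 mm thick, top at z 200 mm, x -30 (front) to 50 mm, y -40 to 190 mm. Notches 14 mm wide, open to the front, run in to x = 8 mm; the hook's is at y = 0. A fixed palette knife and screwdriver hang at y = 75 and 150 mm, handles 28 mm thick, 80 mm high. Posts and rail behind x 30 mm.
- hook_notch (a point): Point on top of the rack's shelf where the hook's origin belongs: the hook's rod in the notch, its ferrule resting on the shelf; axes as the rack's.
- caddy: Fixed black desk caddy with low walls, 118 mm in x and 233 mm in y (28 mm to its +y side, 205 mm to its -y side). Origin on the table under the middle of the empty end slot; z up. Markers and a pot of brushes, up to 145 mm high, stand in the compartments on the -y side.
- tape_slot (a point): Centre of the floor (4 mm above the table) of the caddy's empty end slot: inside 110 mm along x, 48 mm along y, walls 4 mm thick up to 45 mm above the table; axes as the caddy's. The tape belongs here with its axis along y.
- sketchbook: Dark sketchbook 86 x 25 x 151 mm lying in another bay. Origin 43 mm above the bay floor. Not to be moved.
- glue_bottle: Flat white glue bottle 46 x 28 mm, 153 mm long, lying in another bay. Origin 43 mm above the bay floor. Not to be moved.
- paint_jar: Jar of paint, 64 mm across, 75 mm high, standing on the table. Origin: centre of its underside. Not to be moved.
- spray_bottle: Clear bottle, 60 mm across, 170 mm high, standing on the table. Origin: centre of its underside. Not to be moved.
- mug: White mug, 80 mm across, 90 mm high, handle to its +y. Origin: centre of its underside. Not to be moved.
- scissors: Scissors with black handles lying flat, 165 x 75 mm, 8 mm thick. Origin near the pivot, on the table; x towards the points. Not to be moved.
- paint_tube: Aluminium paint tube lying flat, 105 x 36 x 18 mm. Origin: under its middle, on the table. Not to be moved.

How it is judged:
On the way, in this order (a step that is already met when the one before it is completed fails the run):
1. the tape has been drawn up and out through the bay's mouth on the hook (distance between hook_crook and tape below 0.038 m and height (world z) of tape above 0.205 m), for 0.2 s.
2. the tape has been lowered into the caddy's slot with the hook still through its core (distance between hook_crook and tape below 0.038 m and z of tape in the frame of tape_slot below 0.049 m and horizontal distance between tape and tape_slot below 0.022 m), for 0.1 s.
At the end, for the whole second after the job is handed in: The tape rests on its edge in the end slot: centre within 16 mm along and 15 mm across of the slot centre, 37 to 47 mm above its floor, axis within 12 degrees of level. The hook hangs at rest in its notch, ferrule on the shelf (within 20 mm; 5 mm in height), upright within 7 degrees. All released (x of tape in the frame of tape_slot between -0.016 and 0.016 m and y of tape in the frame of tape_slot between -0.015 and 0.015 m and z of tape in the frame of tape_slot between 0.037 and 0.047 m and angle between tape's own y axis and vertical between 1.36 and 1.78 rad and linear speed of each of tape, hook below 0.02 m/s and horizontal distance between hook and hook_notch below 0.02 m and z of hook in the frame of hook_notch between -0.004 and 0.005 m and angle between hook's own z axis and vertical below 0.12 rad); the robot touches nothing.
It fails at once if the gripper touches the tape (contact force between the fingers and tape above 0.3 N).
It fails at once if another thing is moved by more than 30 mm (distance of any of sketchbook, glue_bottle, paint_jar, spray_bottle, mug, scissors, paint_tube from where it was at the start of the episode above 0.03 m).
It also fails if it takes over 72 s, if anything falls off the work surface, if the arm or the gripper's body presses on something with over 40 N, if the wrist force passes 120 N, or if a joint passes its speed limit or range.

### The arm

A 6-joint arm with a two-finger parallel gripper is mounted at the origin on the work surface. World frame = base frame: x ahead of the robot, y to its left, z up, the work surface at z = 0. Lengths are in m, angles in rad, forces in N, time in s.
With the tool pointing down it reaches from about 0.3 to 0.775 m from the base axis. Payload 14.6 kg.
Tool frame: the origin (TCP) lies midway between the tips of the shut fingers; the grasp point (between the pads) lies 19 mm behind it; z points along the fingers, y is the line along which they close (so a half turn about z gives the same grasp; the last joint's range is limited). The gripper opens to 94 mm and grips with 3 to 60 N. Pads are 16 mm wide; open, the fingers measure 119 mm over their backs; the gripper's body (75 mm by 177 mm) begins 78 mm behind the grasp point.
Start: joints at [1.182, 0.3, 1.521, -0, 1.321, -0.067], TCP at [0.174, 0.522, 0.205] pointing down, gripper open.
Joint ranges: [-3.03, 3.03], [-0.79, 2.21], [0.23, 2.52], [-1.04, 4.18], [0, 3.07], [-2.55, 2.55]. Speed limits (rad/s): [2.22, 2.22, 2.57, 3.14, 3.14, 3.14].

### API

Orientations are given as a 3x3 rotation matrix whose columns are the frame's x, y, z axes.
In Python, from station import arm gives the robot as it stands. The module is installed in compiled form; this text tells all that it offers.
- The arm moves only by the tool servo_tool, never from a script. Its arguments are lists of equal length, an entry for each row: "xyz": the shift along the tool's x, y, z in normalised numbers (1 is 0.25 m), a list of three; "turn": the turn, a rotation vector about the tool's x, y, z in parts of the range, where 1.0 means 360 degrees, a list of three; "fingers": the opening, from 0 (shut) to 1 (fully open). A call has 1 to 5 rows; each row is the pose to reach, as a shift and turn from the pose commanded when the call began, along the tool's axes at that moment; what a row does not reach only later rows make up. A row lasts 1/8 s, in which the tool goes at most 62.5 mm and 10.7 degrees, less where a joint would pass 70% of its speed; a pose out of reach is approached as far as the arm can. A call with a gripper value outside its range is refused whole. The fingers move at their own pace and stop on an object; the grip force is fixed at half the most. Time passes only in rows, so rows that repeat a pose let the fingers close. It gives the time, the measured TCP pose, the force, the opening and the grip force at its end, in the units of the state.
- arm.sense(): the state, without advancing time (a new reading comes with each control period).
- arm.grab_frame(name): name is "scene" or "side" or "wrist"; returns the picture (480x640x3 uint8, red, green, blue); there is no depth.
- arm.camera_info(name): a dict with "fx", "fy", "cx", "cy" (pixels), "k1" (the pictures are not rectified: a ray, as slopes to the right and down, at radius r is drawn at 1 + k1 r^2 times it, then the intrinsics apply), "R" (3x3) and "t" (3): a world point X has camera coordinates R X + t; the wrist camera has in their place "hand_eye" (4x4, takes a point from camera to tool coordinates, whose origin is the TCP and whose axes are the flange's). Camera axes: x right, y down, z forward; pixel columns grow to the right and rows downward; lengths in m; the calibration is good to about 2 mm. A picture is of the moment at which its call begins: read the wrist's pose just before it. camera_info takes no time and is no camera call.
- arm.sign_off(): hands the job in; it is judged then, once.
The state is a dict: "t": time; "qpos": joint angles; "joint_vel": joint speeds; "effort": joint torques, N m; "eef_pos": TCP position; "tcp_rot": TCP orientation; "ft_force": force on the tool from outside, world axes, zero at the start; "wrist_torque": the same for the moment, N m; "gripper_width": finger opening in m; "gripper_force": force on a finger pad.
Only numpy, scipy, OpenCV 4.12 (cv2) and the standard library are available. Lean on these libraries where they do the work, as an engineer would, in place of code of your own. Each camera call takes 0.05 s, during which the arm holds its last target. There are 200 camera calls.

## Working session

There is one attempt and no reset: what is moved stays moved. The work goes in short steps, Python scripts to look and compute and a tool call to move; the robot and the scene stay as the last step left them, time stands still between calls to the robot, and variables do not carry over. Pictures are saved under pics/ and viewed, at most 10 in all, crops included, and the job is handed in when it is done.

Besides the shell and the picture viewer there is one more tool, called after "Emit:" by a JSON object that holds its "api" and its "payload", one argument or row to a line. servo_tool: Moves the arm, as the interface text tells. Its arguments: {"type":"object","properties":{"xyz":{"type":"array"},"turn":{"type":"array"},"fingers":{"type":"array"}},"required":["xyz","turn","fingers"]}

```bash
mkdir -p pics; python3 - <<'E'
from station import arm
import cv2,numpy as np
for n in("scene","side"):
    im=arm.grab_frame(n); cv2.imwrite(f"pics/{n}0.png",im[:,:,::-1])
    c=arm.camera_info(n); print(n,{k:np.round(v,4).tolist() for k,v in c.items()})
print({k:np.round(v,4).tolist() for k,v in arm.camera_info("wrist").items()})
print(arm.sense())
E
```

```text
scene {'fx': 499.9753, 'fy': 499.9753, 'cx': 321.6194, 'cy': 236.6724, 'k1': -0.1426, 'R': [[0.4895, 0.872, -0.0009], [0.6557, -0.3688, -0.6589], [-0.5749, 0.3219, -0.7523]], 't': [-0.2814, -0.2539, 1.5487]}
side {'fx': 464.2461, 'fy': 464.2461, 'cx': 315.8946, 'cy': 239.4451, 'k1': -0.0956, 'R': [[-0.8966, -0.4424, 0.0206], [-0.3245, 0.6246, -0.7104], [0.3014, -0.6436, -0.7035]], 't': [0.4924, 0.2738, 0.7524]}
{'fx': 394.9048, 'fy': 394.9048, 'cx': 317.6283, 'cy': 241.7582, 'k1': -0.0807, 'hand_eye': [[-0.0003, -0.9666, -0.2563, 0.0745], [1.0, -0.0002, -0.0004, 0.0005], [0.0003, -0.2563, 0.9666, -0.1792], [0.0, 0.0, 0.0, 1.0]]}
{'t': 0.1, 'qpos': array([ 1.18240764e+00,  3.00387884e-01,  1.52151243e+00, -2.90807746e-06,
        1.32064532e+00, -6.65765924e-02]), 'joint_vel': array([ 0.00138458, -0.00233516, -0.00199271, -0.00074148,  0.00066677,
       -0.0004156 ]), 'effort': array([-5.85436319e-04, -5.32649982e+01, -3.53284371e+01,  7.08386209e-02,
        2.34750914e-02, -7.80344681e-05]), 'eef_pos': array([0.17386584, 0.52156558, 0.204961  ]), 'tcp_rot': array([[-9.48664054e-01,  3.16285290e-01, -3.58284362e-04],
       [ 3.16285487e-01,  9.48663645e-01, -8.83071537e-04],
       [ 6.05888122e-05, -9.51058368e-04, -9.99999546e-01]]), 'ft_force': array([0.13975576, 1.34982755, 0.13872158]), 'wrist_torque': array([-0.05769312, -0.01949154,  0.00016314]), 'gripper_force': 0.0, 'gripper_width': 0.09398976431550111}
```

View pics/scene0.png

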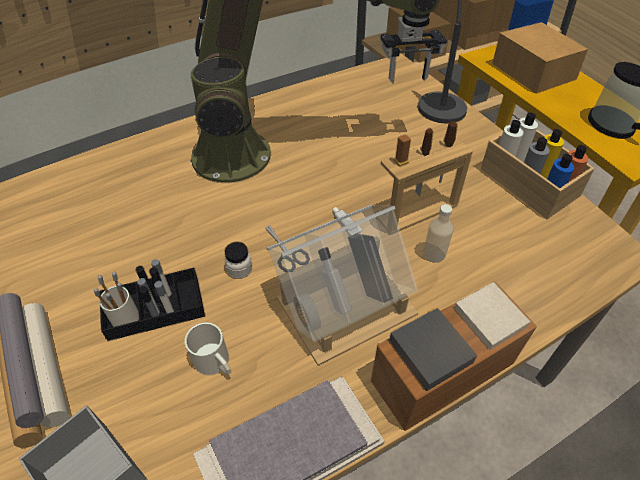

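View pics/side0.png

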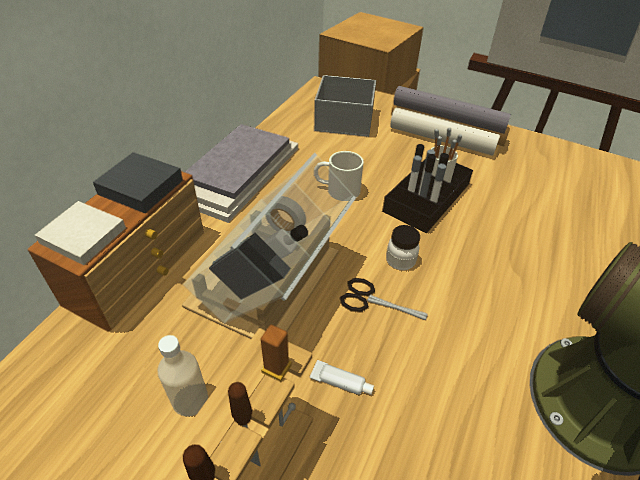

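The scene shot shows the organiser around (340,290) with the tape in its left (-y) bay near (300,312). The hook's brown handle is at (403,148), the caddy at (155,300) with its empty slot at the right end (180,290). In the side shot the tape is at (285,212), the hook handle at (275,350) and the caddy at (430,190).

```bash
cat > h.py <<'E'
import numpy as np, cv2
from station import arm
def cam(n,s=None):
    c=arm.camera_info(n); K=np.array([[c['fx'],0,c['cx']],[0,c['fy'],c['cy']],[0,0,1.]]); D=np.array([c['k1'],0,0,0,0])
    if n=='wrist':
        T=np.eye(4);T[:3,:3]=s['tcp_rot'];T[:3,3]=s['eef_pos'];M=np.linalg.inv(T@c['hand_eye']);R,t=M[:3,:3],M[:3,3]
    else:R,t=np.array(c['R']),np.array(c['t'])
    return K,D,R,t
def ray(C,p):
    K,D,R,t=C; u=cv2.undistortPoints(np.array([[p]],float),K,D)[0,0]
    d=R.T@np.array([u[0],u[1],1]); return -R.T@t,d/np.linalg.norm(d)
def onz(C,p,z):
    o,d=ray(C,p); return o+d*(z-o[2])/d[2]
def tri(*cp):
    A=np.zeros((3,3));b=np.zeros(3);rs=[ray(C,p) for C,p in cp]
    for o,d in rs:
        P=np.eye(3)-np.outer(d,d);A+=P;b+=P@o
    X=np.linalg.solve(A,b); return X,max(np.linalg.norm(np.cross(X-o,d)) for o,d in rs)
def proj(C,X):
    K,D,R,t=C; return cv2.projectPoints(np.atleast_2d(np.array(X,float)),cv2.Rodrigues(R)[0],t,K,D)[0][:,0]
E
python3 - <<'E'
from h import *
S,D=cam('scene'),cam('side')
np.set_printoptions(precision=4,suppress=True)
print('hook handle top',tri((S,(404,138)),(D,(275,330))))
print('tape',tri((S,(303,312)),(D,(285,212))))
for p in [(100,330),(108,338),(205,306),(196,268)]: print('caddy',p,onz(S,p,0.045),onz(S,p,0))
for p in [(319,363),(418,318)]: print('stand',p,onz(S,p,0))
for p in [(388,162),(471,150)]: print('rack front?',onz(S,p,.2))
a=cv2.imread('pics/scene0.png')
A=cv2.resize(a[195:365,225:425],None,fx=3.5,fy=3.5,interpolation=2)
cv2.imwrite('pics/cA.png',A)
b=cv2.imread('pics/side0.png')
B=np.vstack([np.hstack([cv2.resize(x,(400,300),interpolation=2) for x in (a[120:220,370:503],a[255:345,90:210])]),
 np.hstack([cv2.resize(x,(400,300),interpolation=2) for x in (b[310:430,180:340],b[130:235,370:510])])])
cv2.imwrite('pics/cB.png',B)
E
```

```text
hook handle top (array([0.4685, 0.2812, 0.2754]), np.float64(0.0005464607417261506))
tape (array([ 0.6651, -0.0936,  0.0804]), np.float64(0.0029428628083014888))
caddy (100, 330) [ 0.4656 -0.5095  0.045 ] [ 0.4311 -0.5172  0.    ]
caddy (108, 338) [ 0.4948 -0.4979  0.045 ] [ 0.4618 -0.5051  0.    ]
caddy (205, 306) [ 0.5195 -0.2739  0.045 ] [ 0.4876 -0.2705 -0.    ]
caddy (196, 268) [ 0.4054 -0.254   0.045 ] [ 0.3681 -0.2496  0.    ]
stand (319, 363) [ 0.7498 -0.1048  0.    ]
stand (418, 318) [0.7634 0.1528 0.    ]
rack front? [0.4524 0.2558 0.2   ]
rack front? [0.5156 0.4706 0.2   ]
```

View pics/cA.png

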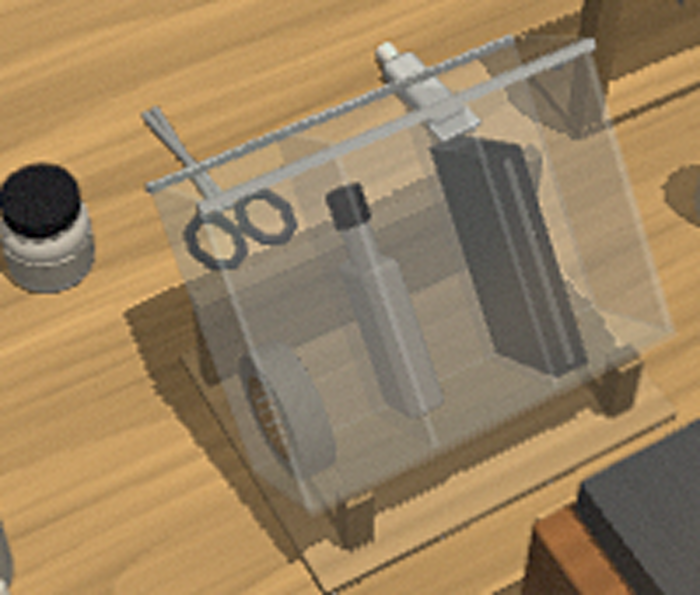

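View pics/cB.png

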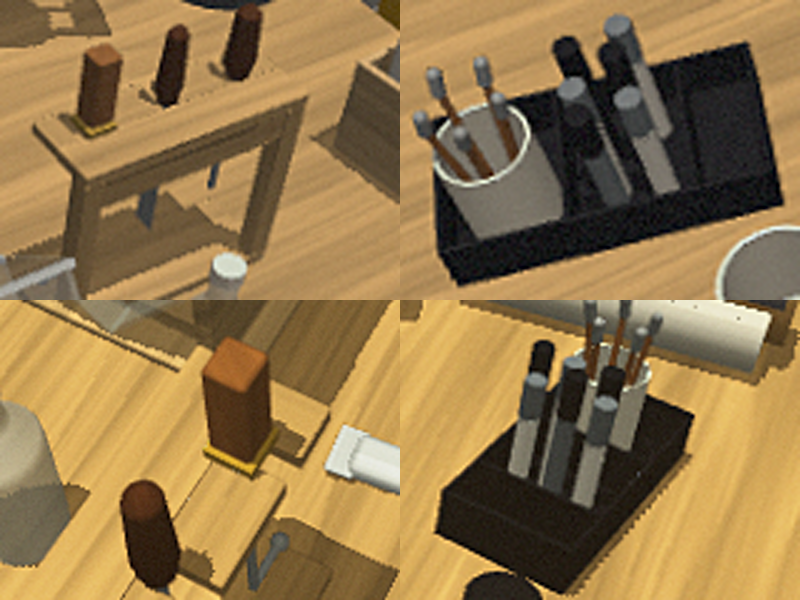

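The crops show these points clearly:
- **Organiser:** the two mouth rims and three stand corners. Its tape is in the -y bay.
- **Rack:** shelf corners at scene (382,162), (397,180) and (471,152).
- **Hook:** handle top at scene (404,137) and side (275,334), ball at side (292,406).
- **Caddy:** rim corners at scene (194,268) and side (430,217), (385,196) and (472,169).

```bash
python3 - <<'E'
from h import *
np.set_printoptions(precision=4,suppress=True)
S,D=cam('scene'),cam('side')
sA=lambda x,y:(225+x/3.5,195+y/3.5)
t1=lambda x,y:(370+x/3.008,120+y/3.); t2=lambda x,y:(90+(x-400)/3.333,255+y/3.333)
t3=lambda x,y:(180+x/2.5,310+(y-300)/2.5); t4=lambda x,y:(370+(x-400)/2.857,130+(y-300)/2.857)
print('handle',tri((S,t1(103,51)),(D,t3(238,360))), onz(S,t1(103,51),.275),onz(D,t3(238,360),.275))
print('shelf', [onz(S,t1(*p),.2) for p in[(35,123),(80,177),(307,96)]])
print('shelf side front corner', onz(D,t3(330,408),.2))
print('ball side z=.035',onz(D,t3(280,540),.035))
print('caddy -x+y tri',tri((S,t2(748,43)),(D,t4(572,550))))
print('S -x+y',onz(S,t2(748,43),.045),'D',onz(D,t4(572,550),.045))
print('+x+y D',onz(D,t4(443,490),.045),'S bottom',onz(S,t2(782,205),0),'S rim',onz(S,t2(775,172),.045))
print('-x-y D',onz(D,t4(692,412),.045),'+x-y S',onz(S,t2(440,250),.045),onz(S,t2(460,285),0))
print('stand',[onz(S,sA(*p),.0) for p in[(180,358),(327,592),(672,415)]])
print('low rim z.17',[onz(S,sA(*p),.17) for p in[(150,187),(520,42)]])
print('up rim z.233',[onz(S,sA(*p),.233) for p in[(204,207),(592,43)]])
print('up wall bottom',[onz(S,sA(*p),.08) for p in[(310,513),(672,330)]])
E
```

```text
handle (array([0.4655, 0.2849, 0.2747]), np.float64(6.398818481275948e-05)) [0.4657 0.2846 0.275 ] [0.4654 0.2851 0.275 ]
shelf [array([0.4417, 0.2442, 0.2   ]), array([0.5137, 0.2385, 0.2   ]), array([0.5231, 0.4677, 0.2   ])]
shelf side front corner [0.4374 0.247  0.2   ]
ball side z=.035 [0.4658 0.2536 0.035 ]
caddy -x+y tri (array([ 0.3999, -0.2577,  0.0428]), np.float64(0.0012971887723491936))
S -x+y [ 0.4032 -0.2573  0.045 ] D [ 0.3988 -0.2566  0.045 ]
+x+y D [ 0.5117 -0.2779  0.045 ] S bottom [ 0.515  -0.2819  0.    ] S rim [ 0.5183 -0.2796  0.045 ]
-x-y D [ 0.3549 -0.4823  0.045 ] +x-y S [ 0.4678 -0.5053  0.045 ] [ 0.4684 -0.5068  0.    ]
stand [array([ 0.5479, -0.1095, -0.    ]), array([ 0.7517, -0.1073,  0.    ]), array([0.7523, 0.158 , 0.    ])]
low rim z.17 [array([ 0.5347, -0.1104,  0.17  ]), array([0.5414, 0.1575, 0.17  ])]
up rim z.233 [array([ 0.6132, -0.1081,  0.233 ]), array([0.6135, 0.1574, 0.233 ])]
up wall bottom [array([ 0.7371, -0.1102,  0.08  ]), array([0.7355, 0.1557, 0.08  ])]
```

The poses agree between the two views and with the given sizes:

| Thing | Position | Yaw |
|---|---|---|
| Hook | (0.4655, 0.285), handle top z 0.2747 | -2.35° |
| Organiser | (0.704, 0.024) | about 0° |
| Tape | about (0.672, -0.089, 0.076) | not measured |
| Slot | (0.452, -0.2945) | -11.3° |

I'm moving to the hook now.

The rows are not in the units I measure in: shifts go in shares of 0.25 m and turns go in shares of 360 degrees. I convert before sending: -0.21 m / 0.25 = -0.84, -0.155 m / 0.25 = -0.62, 50 degrees / 360 = 0.1389.

Emit:
{"api": "servo_tool", "payload": {
  "xyz": [
    [-0.08,-0.04,-0.2],
    [-0.2,-0.08,-0.4],
    [-0.4,-0.16,-0.52],
    [-0.62,-0.24,-0.54],
    [-0.84,-0.32,-0.54]
  ],
  "turn": [
    [0,0,0.0278],
    [0,0,0.0556],
    [0,0,0.0833],
    [0,0,0.1111],
    [0,0,0.1389]
  ],
  "fingers": [1,1,1,1,1]
}}

```text
t: 0.72
eef_pos: [0.349, 0.3782, 0.3408]
tcp_rot: [[-0.363, 0.932, 0.0], [0.932, 0.363, 0.0], [0.0, 0.001, -1.0]]
ft_force: [0.1, 0.9, -0.7]
gripper_width: 0.0942
gripper_force: 0.0
```

```bash
cat >> h.py <<'E'
def frame(ax,tilt=0):
    "tool axes: x horizontal at angle ax (deg); z down, tilted by tilt deg about x away (towards y)"
    a=np.radians(ax);x=np.array([np.cos(a),np.sin(a),0]);y=np.array([np.sin(a),-np.cos(a),0]);z=np.array([0,0,-1.])
    t=np.radians(tilt);z2=z*np.cos(t)+y*np.sin(t);return np.column_stack([x,np.cross(z2,x),z2])
def go(p,R):
    from scipy.spatial.transform import Rotation as Ro
    s=arm.sense();T=s['tcp_rot']
    print('t',round(s['t'],2),'pos',s['eef_pos'].round(4),'w',round(s['gripper_width'],4),'F',s['ft_force'].round(1),'q',s['qpos'].round(2))
    print(' shift',(T.T@(np.array(p)-s['eef_pos'])).round(4),'turn',np.degrees(Ro.from_matrix(T.T@R).as_rotvec()).round(2))
E
python3 -c "
from h import *
go([.4655,.285,.34],frame(87.65))"
```

```text
t 0.72 pos [0.349  0.3782 0.3408] w 0.0942 F [ 0.1  0.9 -0.7] q [0.75 0.15 1.39 0.   1.6  0.38]
 shift [-0.1291  0.0748  0.0009] turn [ 3.00e-02 -2.00e-02  2.36e+01]
```

Converted, -0.129 m / 0.25 = -0.516, -0.086 m / 0.25 = -0.344, 23.6 degrees / 360 = 0.0656.

Emit:
{"api": "servo_tool", "payload": {
  "xyz": [
    [-0.172,0.1,0],
    [-0.344,0.2,0],
    [-0.516,0.3,0],
    [-0.516,0.3,0],
    [-0.516,0.3,0]
  ],
  "turn": [
    [0,0,0.0222],
    [0,0,0.0444],
    [0,0,0.0656],
    [0,0,0.0656],
    [0,0,0.0656]
  ],
  "fingers": [1,1,1,1,1]
}}

```text
t: 1.35
eef_pos: [0.4647, 0.2873, 0.3402]
tcp_rot: [[0.035, 0.999, -0.001], [0.999, -0.035, -0.0], [-0.0, -0.001, -1.0]]
ft_force: [-1.1, 0.0, -0.3]
gripper_width: 0.0939
gripper_force: 0.0
```

```bash
python3 - <<'E'
from h import *
go([.4655,.285,.228],frame(87.65))
s=arm.sense(); im=arm.grab_frame('wrist'); cv2.imwrite('pics/w1.png',im[:,:,::-1])
W=cam('wrist',s); print(proj(W,[[.4655,.285,.275],[.4655,.285,.2]]))
E
```

```text
t 1.35 pos [0.4647 0.2873 0.3402] w 0.0939 F [-1.1  0.  -0.3] q [0.49 0.23 1.3  0.   1.61 0.52]
 shift [-0.0022  0.001   0.1122] turn [-0.03  0.01  0.37]
[[319.13051029 259.97420053]
 [318.82021547 232.83301352]]
```

View pics/w1.png

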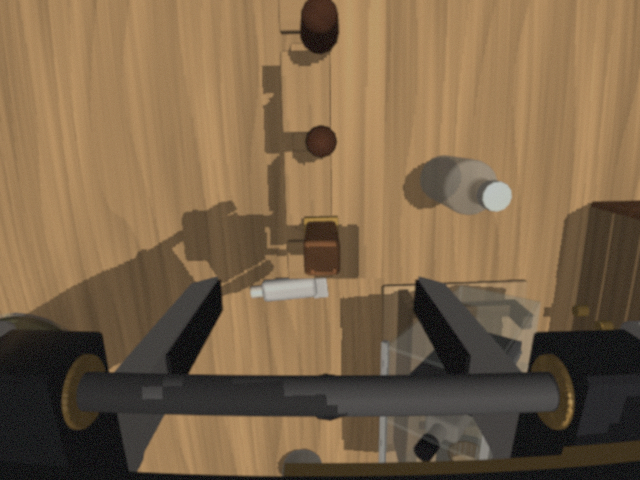

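The wrist view has the handle top at (322,258), within 3 px of the prediction. The fingers straddle it squarely, so I can descend and grip.

Converted, 0.112 m / 0.25 = 0.448, 0.111 m / 0.25 = 0.444, 0.3 degrees / 360 = 0.0008.

Emit:
{"api": "servo_tool", "payload": {
  "xyz": [
    [-0.008,0.004,0.16],
    [-0.008,0.004,0.32],
    [-0.008,0.004,0.444],
    [-0.008,0.004,0.448],
    [-0.008,0.004,0.448]
  ],
  "turn": [
    [0,0,0.0008],
    [0,0,0.0008],
    [0,0,0.0008],
    [0,0,0.0008],
    [0,0,0.0008]
  ],
  "fingers": [1,1,1,0.8,0.3]
}}

```text
t: 2.02
eef_pos: [0.466, 0.2857, 0.23]
tcp_rot: [[0.04, 0.999, 0.002], [0.999, -0.04, 0.001], [0.001, 0.002, -1.0]]
ft_force: [-0.2, 0.1, -0.2]
gripper_width: 0.0775
gripper_force: 0.0
```

Emit:
{"api": "servo_tool", "payload": {
  "xyz": [
    [0,0,0],
    [0,0,0],
    [0,0,0],
    [0,0,0],
    [0,0,0]
  ],
  "turn": [
    [0,0,0],
    [0,0,0],
    [0,0,0],
    [0,0,0],
    [0,0,0]
  ],
  "fingers": [0,0,0,0,0]
}}

```text
t: 2.65
eef_pos: [0.466, 0.285, 0.2284]
tcp_rot: [[0.041, 0.999, -0.0], [0.999, -0.041, -0.0], [-0.0, -0.0, -1.0]]
ft_force: [-0.5, -0.1, -0.3]
gripper_width: 0.0275
gripper_force: 0.0
```

Converted, -0.004 m / 0.25 = -0.016, -0.002 m / 0.25 = -0.008.

Emit:
{"api": "servo_tool", "payload": {
  "xyz": [
    [0,0,0],
    [0,0,0],
    [0,0,-0.008],
    [0,0,-0.016],
    [0,0,-0.016]
  ],
  "turn": [
    [0,0,0],
    [0,0,0],
    [0,0,0],
    [0,0,0],
    [0,0,0]
  ],
  "fingers": [0,0,0,0,0]
}}

```text
t: 3.28
eef_pos: [0.466, 0.285, 0.2326]
tcp_rot: [[0.041, 0.999, 0.0], [0.999, -0.041, 0.0], [0.0, 0.0, -1.0]]
ft_force: [0.1, -0.8, -1.2]
gripper_width: 0.0238
gripper_force: 30.0
```

```bash
python3 - <<'E'
from h import *
s=arm.sense(); print(s['gripper_width'],s['gripper_force'],s['eef_pos'],s['tcp_rot'],s['ft_force'])
E
```

```text
0.0238412245687091 29.994004368782043 [0.46599506 0.2850468  0.232626  ] [[ 4.07666969e-02  9.99168668e-01  2.23693873e-04]
 [ 9.99168685e-01 -4.07667235e-02  1.15525325e-04]
 [ 1.24548551e-04  2.18798327e-04 -9.99999968e-01]] [ 0.05200904 -0.75519828 -1.18987741]
```

Gripped at 23.8 mm with 30 N. Next I draw the hook out of the notch toward the robot and raise it.

Converted, -0.1 m / 0.25 = -0.4, -0.05 m / 0.25 = -0.2.

Emit:
{"api": "servo_tool", "payload": {
  "xyz": [
    [0,-0.1,0],
    [0,-0.22,0],
    [0,-0.34,-0.02],
    [0,-0.38,-0.2],
    [0,-0.38,-0.4]
  ],
  "turn": [
    [0,0,0],
    [0,0,0],
    [0,0,0],
    [0,0,0],
    [0,0,0]
  ],
  "fingers": [0,0,0,0,0]
}}

```text
t: 3.9
eef_pos: [0.3701, 0.2888, 0.3337]
tcp_rot: [[0.04, 0.999, -0.001], [0.999, -0.04, -0.0], [-0.0, -0.001, -1.0]]
ft_force: [0.1, 0.7, -1.0]
gripper_width: 0.0239
gripper_force: 30.0
```

Converted, -0.22 m / 0.25 = -0.88, -0.17 m / 0.25 = -0.68, -2.3 degrees / 360 = -0.0064.

Emit:
{"api": "servo_tool", "payload": {
  "xyz": [
    [-0.08,0,-0.2],
    [-0.28,0.02,-0.36],
    [-0.48,0.04,-0.36],
    [-0.68,0.06,-0.36],
    [-0.88,0.08,-0.36]
  ],
  "turn": [
    [0,0,0],
    [0,0,0],
    [0,0,-0.0028],
    [0,0,-0.0056],
    [0,0,-0.0064]
  ],
  "fingers": [0,0,0,0,0]
}}

```text
t: 4.53
eef_pos: [0.3817, 0.0667, 0.4226]
tcp_rot: [[-0.0, 1.0, 0.001], [1.0, 0.0, 0.0], [0.0, 0.001, -1.0]]
ft_force: [-0.2, 0.2, -0.9]
gripper_width: 0.024
gripper_force: 30.0
```

```bash
cat >> h.py <<'E'
AX=np.array([-.6428,0,.766]);N=np.array([.766,0,.6428]);ORG=np.array([.704,.0243,0])
def bay(y,h,n,L=.1934): # TCP for the crook corner at height h above the floor, offset n, world y
    return ORG*[1,0,1]+[0,y,.046]+(h+L)*AX+n*N
E
python3 -c "
from h import *
p=bay(-.033,.26,-.003);print(p);go(p,frame(90,40))"
```

```text
[ 0.41025648 -0.033       0.391376  ]
t 4.53 pos [0.3817 0.0667 0.4226] w 0.024 F [-0.2  0.2 -0.9] q [ 0.08 -0.14  1.51  0.    1.78  0.08]
 shift [-0.0997  0.0285  0.0312] turn [-39.97  -0.    -0.  ]
```

Converted, -0.0997 m / 0.25 = -0.3988, -0.08 m / 0.25 = -0.32, -40 degrees / 360 = -0.1111.

Emit:
{"api": "servo_tool", "payload": {
  "xyz": [
    [-0.08,0.02,0],
    [-0.16,0.04,0],
    [-0.24,0.06,0.04],
    [-0.32,0.08,0.08],
    [-0.3988,0.114,0.1248]
  ],
  "turn": [
    [-0.0222,0,0],
    [-0.0444,0,0],
    [-0.0667,0,0],
    [-0.0889,0,0],
    [-0.1111,0,0]
  ],
  "fingers": [0,0,0,0,0]
}}

```text
t: 5.15
eef_pos: [0.4103, -0.032, 0.3916]
tcp_rot: [[0.001, 0.762, 0.647], [1.0, -0.0, -0.002], [-0.001, 0.647, -0.762]]
ft_force: [0.7, 0.6, -1.1]
gripper_width: 0.0238
gripper_force: 30.0
```

Emit:
{"api": "servo_tool", "payload": {
  "xyz": [
    [0,0,0],
    [0,0,0],
    [0,0,0]
  ],
  "turn": [
    [0,0,0],
    [0,0,0],
    [0,0,0]
  ],
  "fingers": [0,0,0]
}}

```text
t: 5.52
eef_pos: [0.4108, -0.0309, 0.392]
tcp_rot: [[-0.001, 0.767, 0.642], [1.0, 0.001, 0.0], [-0.0, 0.642, -0.767]]
ft_force: [0.3, -0.3, -1.0]
gripper_width: 0.0237
gripper_force: 30.0
```

```bash
python3 - <<'E'
from h import *
go(bay(-.033,.26,-.003),frame(90,40))
s=arm.sense()
ims={n:arm.grab_frame(n) for n in('scene','side','wrist')}
for n in ims: cv2.imwrite(f'pics/p_{n}.png',ims[n][:,:,::-1])
a=ims['scene'][190:340,240:390,::-1];b=ims['side'][150:300,220:370,::-1]
A=np.hstack([cv2.resize(x,(400,400),interpolation=2) for x in(a,b)]);cv2.imwrite('pics/p.png',A)
R=s['tcp_rot'];c=s['eef_pos']+R[:,2]*.1934
for n in('scene','side'):print(n,proj(cam(n),[c,c-R[:,0]*.032,s['eef_pos']]))
E
```

```text
t 5.53 pos [ 0.4108 -0.0309  0.392 ] w 0.0237 F [ 0.3 -0.3 -1. ] q [-0.28 -0.53  1.98  0.21  1.02 -0.33]
 shift [-0.0021 -0.0008  0.0001] turn [-0.04 -0.02  0.03]
scene [[299.41999788 211.72779316]
 [285.77789319 217.17517051]
 [268.74301507 122.91538203]]
side [[334.92730242 183.36422831]
 [342.78041576 173.04582854]
 [423.71864067 123.09910119]]
```

View pics/p.png

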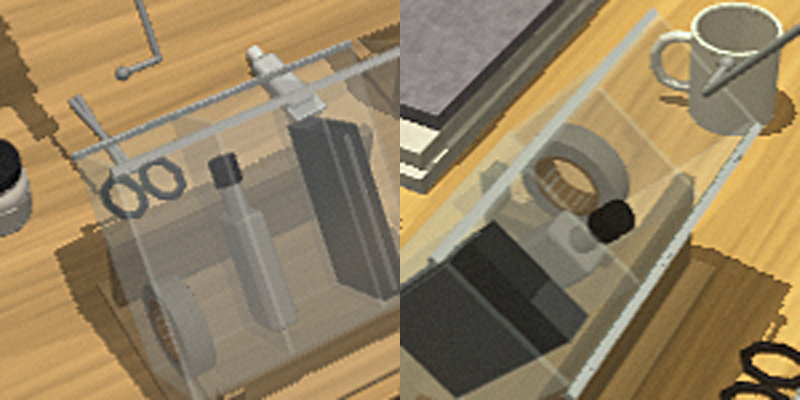

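View pics/p_wrist.png

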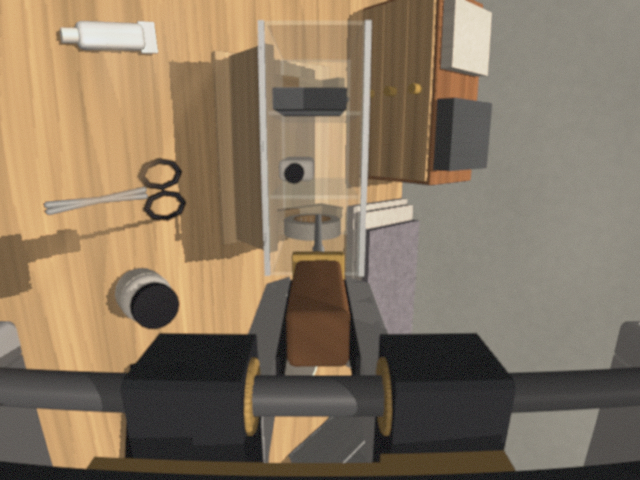

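The crops put the crook's ball at scene (286,217) and side (343,173), both on the prediction. The wrist view looks into the bays: mouth edges at rows 22, 110, 195 and 275, and the tape around (312,212-240).

```bash
python3 - <<'E'
from h import *
np.set_printoptions(precision=4,suppress=True)
s=arm.sense();W=cam('wrist',s)
def onh(p,h):
    o,d=ray(W,p);q=ORG*[1,0,1]+[0,0,.046]+h*AX
    X=o+d*((q-o)@AX)/(d@AX);return 'y %.4f n %.4f'%(X[1],(X-q)@N)
for r in(22,110,195,275):print('rim',r,onh((315,r),.2))
for x in(263,368):print(x,onh((x,150),.2))
im=cv2.imread('pics/p_wrist.png')
c=im[190:285,255:375];cv2.imwrite('pics/c.png',cv2.resize(c,(720,570),interpolation=2))
for r in(208,213,218,225,232,240):print('tape',r,onh((300,r),.086))
for x in(285,340):print('tape ends h43',x,onh((x,225),.043))
S,D=cam('scene'),cam('side')
for C,p in((S,(300+0,310)),(D,(220+178/2.667,150+173/2.667))):
    o,d=ray(C,p);print('face plane',o+d*((-.0767-o[1])/d[1]))
E
```

```text
rim 22 y 0.1589 n -0.0055
rim 110 y 0.0722 n -0.0055
rim 195 y -0.0176 n -0.0056
rim 275 y -0.1107 n -0.0058
263 y 0.0310 n -0.0614
368 y 0.0310 n 0.0513
tape 208 y -0.0521 n -0.0275
tape 213 y -0.0592 n -0.0276
tape 218 y -0.0664 n -0.0276
tape 225 y -0.0765 n -0.0277
tape 232 y -0.0867 n -0.0278
tape 240 y -0.0984 n -0.0280
tape ends h43 285 y -0.0860 n -0.0526
tape ends h43 340 y -0.0859 n 0.0314
face plane [ 0.6073 -0.0767 -0.0006]
face plane [ 0.6547 -0.0767  0.0888]
```

View pics/c.png

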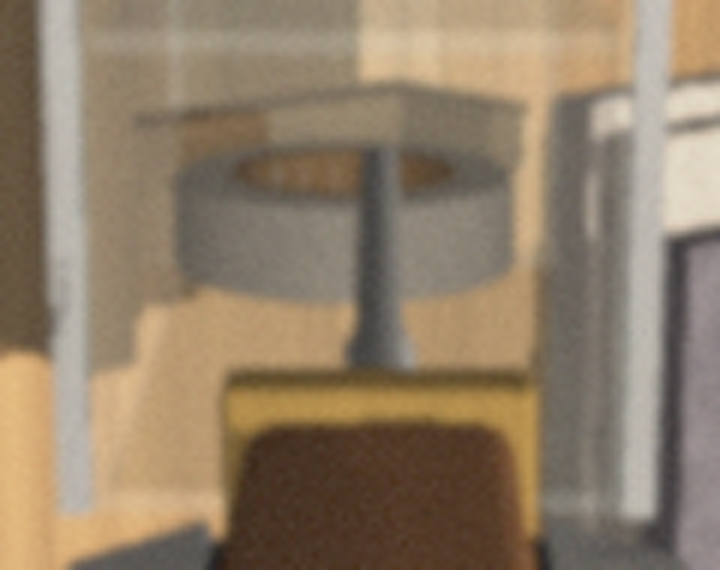

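The organiser's y is confirmed at 0.0241. The tape's centre is at y ≈ -0.087 and n ≈ -8 mm. I'm inserting the hook along the bay's axis with the rod at y ≈ -0.031.

Converted, 0.13 m / 0.25 = 0.52, 0.05 m / 0.25 = 0.2.

Emit:
{"api": "servo_tool", "payload": {
  "xyz": [
    [-0.002,-0.02,0.08],
    [-0.002,-0.024,0.2],
    [-0.002,-0.024,0.32],
    [-0.002,-0.024,0.44],
    [-0.002,-0.024,0.52]
  ],
  "turn": [
    [0,0,0],
    [0,0,0],
    [0,0,0],
    [0,0,0],
    [0,0,0]
  ],
  "fingers": [0,0,0,0,0]
}}

```text
t: 6.3
eef_pos: [0.49, -0.0316, 0.2865]
tcp_rot: [[-0.0, 0.767, 0.641], [1.0, -0.0, 0.0], [0.0, 0.641, -0.767]]
ft_force: [-1.0, -0.0, -1.1]
gripper_width: 0.024
gripper_force: 30.0
```

```bash
python3 -c "
from h import *
go(bay(-.031,.045,-.008),frame(90,40))"
```

```text
t 6.3 pos [ 0.49   -0.0316  0.2865] w 0.024 F [-1.  -0.  -1.1] q [-0.22 -0.27  2.06  0.22  0.68 -0.34]
 shift [0.0006 0.0014 0.0834] turn [-0.1  -0.02 -0.  ]
```

Converted, 0.083 m / 0.25 = 0.332, 0.06 m / 0.25 = 0.24.

Emit:
{"api": "servo_tool", "payload": {
  "xyz": [
    [0,0.004,0.12],
    [0,0.004,0.24],
    [0,0.004,0.332],
    [0,0.004,0.332],
    [0,0.004,0.332]
  ],
  "turn": [
    [0,0,0],
    [0,0,0],
    [0,0,0],
    [0,0,0],
    [0,0,0]
  ],
  "fingers": [0,0,0,0,0]
}}

```text
t: 6.92
eef_pos: [0.5435, -0.0319, 0.2256]
tcp_rot: [[0.0, 0.766, 0.643], [1.0, -0.0, -0.0], [-0.0, 0.643, -0.766]]
ft_force: [-0.3, -0.9, -1.3]
gripper_width: 0.0233
gripper_force: 30.0
```

```bash
python3 - <<'E'
from h import *
go(bay(-.031,.045,-.008),frame(90,40))
ims={n:arm.grab_frame(n) for n in('scene','side')}
a=ims['scene'][240:360,260:380,::-1];b=ims['side'][170:290,240:360,::-1]
cv2.imwrite('pics/i.png',np.hstack([cv2.resize(x,(400,400),interpolation=2) for x in(a,b)]))
E
```

```text
t 6.92 pos [ 0.5435 -0.0319  0.2256] w 0.0233 F [-0.3 -0.9 -1.3] q [-0.18 -0.06  2.03  0.25  0.49 -0.36]
 shift [ 0.0009 -0.0005  0.0023] turn [ 0.02  0.01 -0.01]
```

View pics/i.png

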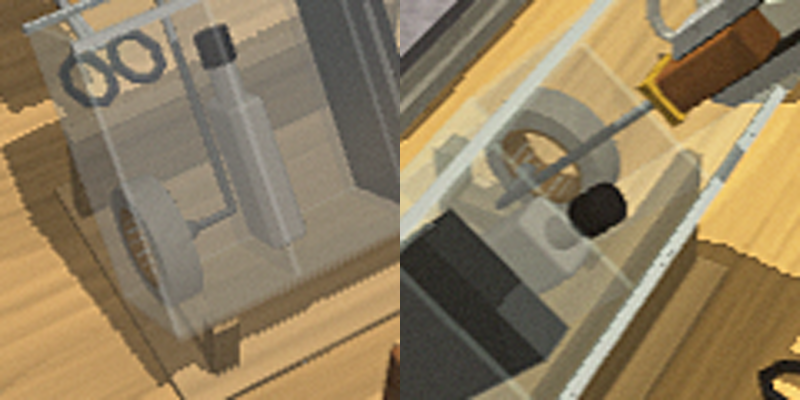

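The crook is deep in the bay beside the tape, with its corner at crop (232,210) in the scene view. I'll check the crook line against the core in both views before sliding it in.

```bash
python3 - <<'E'
from h import *
np.set_printoptions(precision=1,suppress=True)
s=arm.sense();R=s['tcp_rot'];c=s['eef_pos']+R[:,2]*.1934
base=ORG*[1,0,1]+[0,0,.046]
for n,o in(('scene',(260,240)),('side',(240,170))):
    C=cam(n);f=lambda X:(proj(C,X)-o)*3.333+([0,0] if n=='scene' else [400,0])
    print(n,'corner,ball now',f([c,c-R[:,0]*.032]).tolist(),'crook line at face y',f(c*[1,0,1]+[0,-.075,0]))
    for nn in(-.005,-.011):print(' core centre n',nn,f(base+.043*AX+nn*N+[0,-.075,0]))
    th=np.arange(0,360,45)*np.pi/180
    print(' core ring',f([base+(.043+.025*np.sin(t))*AX+(-.005+.025*np.cos(t))*N+[0,-.075,0] for t in th]).astype(int).tolist())
E
```

```text
scene corner,ball now [[232.03818783877605, 208.2326440502298], [189.55437701408357, 228.25463488596006]] crook line at face y [[174.9 235.2]]
 core centre n -0.005 [[178.3 242.2]]
 core centre n -0.011 [[175.  240.2]]
 core ring [[192, 250], [179, 223], [165, 207], [160, 212], [164, 233], [177, 260], [190, 276], [196, 272]]
side corner,ball now [[500.32749532547456, 200.5433541723865], [526.9480420389943, 168.3431641835274]] crook line at face y [[535.7 157.7]]
 core centre n -0.005 [[529.5 158.2]]
 core centre n -0.011 [[536.2 165.1]]
 core ring [[501, 128], [524, 126], [551, 142], [564, 168], [557, 187], [533, 188], [508, 172], [494, 148]]
```

In the side view the crook line passes within 8 px of the core's centre, so I slide it into the core and start lifting.

Converted, -0.031 m / 0.25 = -0.124, -0.024 m / 0.25 = -0.096.

Emit:
{"api": "servo_tool", "payload": {
  "xyz": [
    [-0.032,0,0],
    [-0.064,0,0],
    [-0.096,0,0],
    [-0.124,0,0],
    [-0.124,0,0]
  ],
  "turn": [
    [0,0,0],
    [0,0,0],
    [0,0,0],
    [0,0,0],
    [0,0,0]
  ],
  "fingers": [0,0,0,0,0]
}}

```text
t: 7.65
eef_pos: [0.5435, -0.0635, 0.2253]
tcp_rot: [[0.001, 0.766, 0.643], [1.0, -0.001, -0.001], [-0.0, 0.643, -0.766]]
ft_force: [-0.8, -0.4, -0.7]
gripper_width: 0.0239
gripper_force: 30.0
```

Converted, -0.03 m / 0.25 = -0.12, -0.024 m / 0.25 = -0.096.

Emit:
{"api": "servo_tool", "payload": {
  "xyz": [
    [0,0,-0.024],
    [0,0,-0.048],
    [0,0,-0.072],
    [0,0,-0.096],
    [0,0,-0.12]
  ],
  "turn": [
    [0,0,0],
    [0,0,0],
    [0,0,0],
    [0,0,0],
    [0,0,0]
  ],
  "fingers": [0,0,0,0,0]
}}

```text
t: 8.28
eef_pos: [0.5239, -0.063, 0.2481]
tcp_rot: [[0.001, 0.766, 0.643], [1.0, -0.0, -0.0], [0.0, 0.643, -0.766]]
ft_force: [1.1, -0.8, -2.9]
gripper_width: 0.024
gripper_force: 30.0
```

```bash
python3 - <<'E'
from h import *
go(bay(-.063,.075,-.008),frame(90,40))
ims={n:arm.grab_frame(n) for n in('scene','side')}
a=ims['scene'][240:360,260:380,::-1];b=ims['side'][170:290,240:360,::-1]
cv2.imwrite('pics/j.png',np.hstack([cv2.resize(x,(400,400),interpolation=2) for x in(a,b)]))
E
```

```text
t 8.28 pos [ 0.5239 -0.063   0.2481] w 0.024 F [ 1.1 -0.8 -2.9] q [-0.28 -0.13  2.04  0.33  0.58 -0.5 ]
 shift [-0.      0.0001  0.0022] turn [-0.02  0.02 -0.03]
```

View pics/j.png

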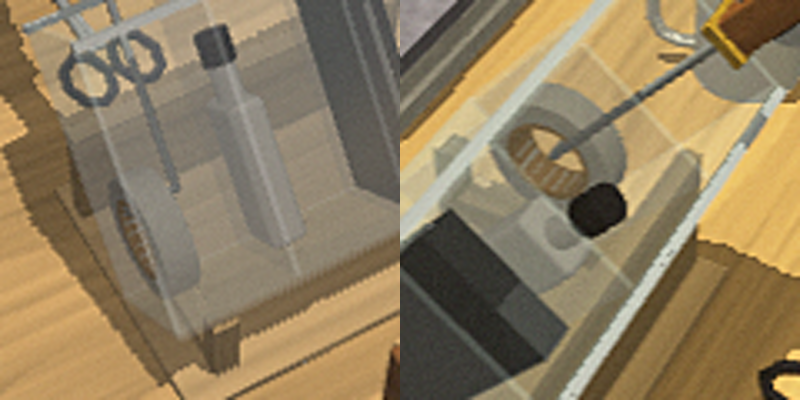

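The hook is through the core and carrying the load: fz fell by about 2 N, and the rod passes through the ring in both views. I keep drawing up along the bay's axis.

Converted, -0.085 m / 0.25 = -0.34, -0.068 m / 0.25 = -0.272.

Emit:
{"api": "servo_tool", "payload": {
  "xyz": [
    [0,0,-0.06],
    [0,0,-0.128],
    [0,0,-0.2],
    [0,0,-0.272],
    [0,0,-0.34]
  ],
  "turn": [
    [0,0,0],
    [0,0,0],
    [0,0,0],
    [0,0,0],
    [0,0,0]
  ],
  "fingers": [0,0,0,0,0]
}}

```text
t: 9.0
eef_pos: [0.4688, -0.063, 0.3139]
tcp_rot: [[0.001, 0.766, 0.643], [1.0, -0.0, -0.001], [-0.0, 0.643, -0.766]]
ft_force: [1.4, 1.0, -1.1]
gripper_width: 0.0243
gripper_force: 30.0
```

Converted, -0.08 m / 0.25 = -0.32, -0.065 m / 0.25 = -0.26.

Emit:
{"api": "servo_tool", "payload": {
  "xyz": [
    [0,0,-0.068],
    [0,0,-0.136],
    [0,0,-0.2],
    [0,0,-0.26],
    [0,0,-0.32]
  ],
  "turn": [
    [0,0,0],
    [0,0,0],
    [0,0,0],
    [0,0,0],
    [0,0,0]
  ],
  "fingers": [0,0,0,0,0]
}}

```text
t: 9.62
eef_pos: [0.4173, -0.0628, 0.375]
tcp_rot: [[0.001, 0.766, 0.643], [1.0, -0.0, -0.001], [-0.0, 0.643, -0.766]]
ft_force: [0.2, -0.7, -1.4]
gripper_width: 0.0236
gripper_force: 30.0
```

Converted, -0.065 m / 0.25 = -0.26, -0.053 m / 0.25 = -0.212.

Emit:
{"api": "servo_tool", "payload": {
  "xyz": [
    [0,0,-0.052],
    [0,0,-0.104],
    [0,0,-0.16],
    [0,0,-0.212],
    [0,0,-0.26]
  ],
  "turn": [
    [0,0,0],
    [0,0,0],
    [0,0,0],
    [0,0,0],
    [0,0,0]
  ],
  "fingers": [0,0,0,0,0]
}}

```text
t: 10.25
eef_pos: [0.3759, -0.0629, 0.4247]
tcp_rot: [[0.001, 0.766, 0.643], [1.0, -0.0, -0.001], [-0.0, 0.643, -0.766]]
ft_force: [0.4, 1.0, -1.7]
gripper_width: 0.0239
gripper_force: 30.0
```

Emit:
{"api": "servo_tool", "payload": {
  "xyz": [
    [0,0,0],
    [0,0,0],
    [0,0,0],
    [0,0,0]
  ],
  "turn": [
    [0,0,0],
    [0,0,0],
    [0,0,0],
    [0,0,0]
  ],
  "fingers": [0,0,0,0]
}}

```text
t: 10.75
eef_pos: [0.3765, -0.0629, 0.4237]
tcp_rot: [[0.0, 0.766, 0.642], [1.0, -0.001, -0.0], [0.0, 0.642, -0.766]]
ft_force: [-0.6, 0.8, -1.7]
gripper_width: 0.0239
gripper_force: 30.0
```

```bash
cat >> h.py <<'E'
def tape(save=None):
    "tape centre by bright grey mask near the predicted hanging place, in two views"
    s=arm.sense();R=s['tcp_rot'];c=s['eef_pos']+R[:,2]*.1934-R[:,0]*.016; g=c-[0,0,.022]
    print('crook',c.round(4))
    out=[]
    for n in('scene','side'):
        im=arm.grab_frame(n); C=cam(n); p=proj(C,g)[0]
        if save: cv2.imwrite(f'pics/{save}_{n}.png',im[:,:,::-1])
        hsv=cv2.cvtColor(im,cv2.COLOR_RGB2HSV)
        m=((hsv[...,1]<60)&(hsv[...,2]>80)).astype(np.uint8)
        w=np.zeros_like(m);cv2.circle(w,(int(p[0]),int(p[1])),45,1,-1);m&=w
        m=cv2.morphologyEx(m,cv2.MORPH_OPEN,np.ones((5,5),np.uint8))
        k,l,st,ce=cv2.connectedComponentsWithStats(m)
        if k<2: print(n,'none',p);continue
        i=1+np.argmax(st[1:,4]);cn=cv2.findContours((l==i).astype(np.uint8),0,2)[0][0]
        h=cv2.convexHull(cn);M=cv2.moments(h);q=(M['m10']/M['m00'],M['m01']/M['m00'])
        print(n,'pred',p.round(1),'hull centre',np.round(q,1),'bbox',st[i].tolist());out.append((C,q))
    if len(out)==2: X,e=tri(*out);print('tape',X.round(4),'err',round(e,4),'rel crook',(X-c).round(4))
E
python3 -c "
from h import *
go(bay(-.063,.30,-.008),frame(90,40));tape('k')"
```

```text
t 10.75 pos [ 0.3765 -0.0629  0.4237] w 0.0239 F [-0.6  0.8 -1.7] q [-0.47 -0.59  1.94  0.32  1.17 -0.5 ]
 shift [-0.0001  0.      0.0065] turn [-0.03  0.01 -0.03]
crook [ 0.5007 -0.0789  0.2755]
scene pred [271.3 206.3] hull centre [270.4 209.7] bbox [260, 189, 22, 43, 488]
side pred [365.7 169. ] hull centre [340.8 186.2] bbox [328, 172, 27, 29, 553]
tape [ 0.5163 -0.0666  0.234 ] err 0.0241 rel crook [ 0.0155  0.0123 -0.0415]
```

```bash
python3 - <<'E'
from h import *
s=arm.sense();R=s['tcp_rot'];c=s['eef_pos']+R[:,2]*.1934-R[:,0]*.016
for n in('scene','side'):
    a,b=[cv2.imread(f'pics/{f}.png').astype(int) for f in(n+'0','k_'+n)]
    d=(np.abs(a-b).max(2)>30).astype(np.uint8)
    C=cam(n);p=proj(C,c-[0,0,.022])[0].astype(int)
    t0=proj(C,[.668,-.087,.073])[0].astype(int)
    print(n,'pred',p,'old place',t0,'changed there',d[t0[1]-15:t0[1]+15,t0[0]-12:t0[0]+12].mean().round(2))
    w=d[p[1]-36:p[1]+40:2,p[0]-44:p[0]+44:2]
    print('\n'.join(''.join('#' if v else '.' for v in r) for r in w))
E
```

```text
scene pred [271 206] old place [307 314] changed there 0.18
.....#..............##......................
....................##......................
.....................##.....................
.....................##.....................
.....................##.....................
......................##....................
......................##....................
......................##....................
.......................#....................
...................##..##...................
................######..#...................
...............########.##..................
..............############..................
#.............############..................
..............###########...................
#..............##########...................
##.............##########...................
##.............###########..................
##.............###########..................
###............############.................
###.............###########.................
###.............###########.................
###..............##########.................
####.
[... 1737 characters left out ...]
..###############........
................###.###############.........
.................##################.........
...................##..###########..........
....................#############...........
.....................############...........
....................#..########.............
.....................#########..............
........................##..................
............................................
............................................
................#...........................
...............##...........................
...............#............................
............................................
............................................
```

The difference masks show the ring hanging on the crook clear of the mouth, in both views. The tape sits about 8 mm toward the ball, so I'll bring the hook upright with the ball end tipped up 15°, letting the tape settle against the rod.

```bash
cat >> h.py <<'E'
from scipy.spatial.transform import Rotation as Ro
tip=lambda d:Ro.from_rotvec([0,-np.radians(d),0]).as_matrix()
E
python3 -c "
from h import *
go([.44,-.13,.455],frame(78.7)@tip(15))"
```

```text
t 10.85 pos [ 0.3765 -0.0629  0.4239] w 0.0238 F [ 0.2  0.1 -2. ] q [-0.47 -0.59  1.94  0.32  1.17 -0.5 ]
 shift [-0.0671  0.0687  0.017 ] turn [ 41.09 -18.29   5.54]
```

Converted, 0.032 m / 0.25 = 0.128, -0.027 m / 0.25 = -0.108, 19 degrees / 360 = 0.0528.

Emit:
{"api": "servo_tool", "payload": {
  "xyz": [
    [-0.004,0.012,0.004],
    [-0.016,0.032,0.008],
    [-0.04,0.06,0.016],
    [-0.072,0.092,0.024],
    [-0.108,0.128,0.032]
  ],
  "turn": [
    [0.0044,-0.0042,0.0006],
    [0.0133,-0.0111,0.0019],
    [0.025,-0.0194,0.0036],
    [0.0389,-0.0278,0.0056],
    [0.0528,-0.0361,0.0075]
  ],
  "fingers": [0,0,0,0,0]
}}

```text
t: 11.48
eef_pos: [0.4064, -0.0899, 0.4388]
tcp_rot: [[0.155, 0.928, 0.338], [0.973, -0.084, -0.215], [-0.171, 0.362, -0.916]]
ft_force: [-1.2, -0.3, -1.2]
gripper_width: 0.0239
gripper_force: 30.0
```

```bash
python3 -c "
from h import *
go([.44,-.13,.455],frame(78.7)@tip(15))"
```

```text
t 11.47 pos [ 0.4064 -0.0899  0.4388] w 0.0239 F [-1.2 -0.3 -1.2] q [-0.22 -0.31  1.65 -0.14  1.41 -0.1 ]
 shift [-0.0366  0.0404  0.0051] turn [22.04 -5.52  1.21]
```

Converted, 0.0404 m / 0.25 = 0.1616, -0.0366 m / 0.25 = -0.1464, 1.2 degrees / 360 = 0.0033.

Emit:
{"api": "servo_tool", "payload": {
  "xyz": [
    [-0.036,0.04,0.004],
    [-0.072,0.08,0.008],
    [-0.108,0.12,0.016],
    [-0.132,0.148,0.02],
    [-0.1464,0.1616,0.02]
  ],
  "turn": [
    [0.0153,-0.0056,0.0008],
    [0.0306,-0.0097,0.0017],
    [0.0444,-0.0131,0.0025],
    [0.0556,-0.0147,0.0031],
    [0.0611,-0.0153,0.0033]
  ],
  "fingers": [0,0,0,0,0]
}}

```text
t: 12.1
eef_pos: [0.4405, -0.1302, 0.4541]
tcp_rot: [[0.188, 0.981, -0.05], [0.948, -0.195, -0.252], [-0.257, -0.0, -0.966]]
ft_force: [-0.7, -0.1, -2.1]
gripper_width: 0.0239
gripper_force: 30.0
```

Emit:
{"api": "servo_tool", "payload": {
  "xyz": [
    [0,0,0],
    [0,0,0],
    [0,0,0],
    [0,0,0]
  ],
  "turn": [
    [0,0,0],
    [0,0,0],
    [0,0,0],
    [0,0,0]
  ],
  "fingers": [0,0,0,0]
}}

```text
t: 12.6
eef_pos: [0.4394, -0.1299, 0.455]
tcp_rot: [[0.189, 0.981, -0.047], [0.948, -0.194, -0.253], [-0.257, 0.003, -0.966]]
ft_force: [-0.6, -0.7, -1.8]
gripper_width: 0.024
gripper_force: 30.0
```

```bash
cat >> h.py <<'E'
def look(tag,g,sz=36,show=True):
    "difference with the first pictures around world point g: blob hull centre in each view, triangulated"
    out=[]
    for n in('scene','side'):
        b=arm.grab_frame(n)[:,:,::-1];cv2.imwrite(f'pics/{tag}_{n}.png',b)
        a=cv2.imread(f'pics/{n}0.png');C=cam(n);p=proj(C,g)[0];pi=p.astype(int)
        d=(np.abs(a.astype(int)-b).max(2)>30).astype(np.uint8)
        hsv=cv2.cvtColor(np.ascontiguousarray(b),cv2.COLOR_BGR2HSV)
        m=((hsv[...,1]<70)&(hsv[...,2]>70)).astype(np.uint8)
        y0,x0=max(pi[1]-sz,0),max(pi[0]-sz,0);D=d[y0:pi[1]+sz,x0:pi[0]+sz];M=m[y0:pi[1]+sz,x0:pi[0]+sz]
        if show:print(n,'pred',p.round(1));print('\n'.join(''.join('.+-#'[v+2*w] for v,w in zip(r,q)) for r,q in zip(D[::2,::2],M[::2,::2])))
        e=cv2.morphologyEx(D&M,cv2.MORPH_OPEN,np.ones((4,4),np.uint8));cs=cv2.findContours(e,0,2)[0]
        if cs:
            h=cv2.convexHull(max(cs,key=cv2.contourArea));x,y,w,hh=cv2.boundingRect(h);mo=cv2.moments(h)
            q=(x0+mo['m10']/mo['m00'],y0+mo['m01']/mo['m00']);print(n,'blob',np.round(q,1),'wh',w,hh);out.append((C,q))
    if len(out)==2:X,e=tri(*out);print('blob at',X.round(4),'err',round(e,4),'rel guess',(X-g).round(4))
def crook():
    s=arm.sense();R=s['tcp_rot'];return s['eef_pos']+R[:,2]*.1934-R[:,0]*.016
E
python3 -c "
from h import *
go([.455,-.279,.455],frame(78.7)@tip(15));c=crook();print(c);look('l',c-[0,0,.022])"
```

```text
t 12.6 pos [ 0.4394 -0.1299  0.455 ] w 0.024 F [-0.6 -0.7 -1.8] q [-0.22  0.03  1.29 -0.27  1.8  -0.08]
 shift [-0.1383  0.0443  0.037 ] turn [ 0.21 -0.11  0.04]
[ 0.42732147 -0.19396352  0.27225316]
scene pred [207.8 205.1]
.......+++++...........#..........+.
.........++++..........-.......+#+..
.........++++.........##.+++...+++..
..........+++.....+++#-+#++++..+++..
..........++++++...++##+.+++++.++++.
..........+++++++++...#...+.........
..........++++++++++++-..........+..
..........++++++++++++#+++++++++++..
..........++++++++++++#+++++++++++..
...........++######+++#++++++++++++.
............+######+++#++++++++++++.
............+######++##++++++++++++.
............+######++#+++++++++++++.
............++######+##++++++++++++.
............+#########+++++++++++++.
............+########++++++++++++++.
............++######+++++++++++++++.
............++######+++++++++++++++.
.............+######++++++++++++++++
.............+######++++++++++++++++
.............+######++++++++++++++++
.............+######++++++++++++++++
.............+######++++++++++++++++
..............######++++
[... 1260 characters left out ...]
.....##+++#++#++--..###--#-.-..
..........+##++++#+++++..-#####.--..
...........###++#+.++++++######.--..
............-##++++++++++#####..--..
..............--++++++++-#####.--...
..............####+++++#-####----...
...............#######-####-.----...
.................-####-####------...
.................-.######--------...
.................-....--....----....
...........----..-...---....----....
...........---..--...---...-----....
..........----..-.....-....----.....
..........----..-..........----.....
..........----..-.....--...----.....
..........----..-.....----...--.....
side blob [440.9 136.6] wh 26 21
blob at [ 0.4201 -0.2091  0.2606] err 0.0142 rel guess [-0.0072 -0.0151  0.0104]
```

The ring is still about 26 mm from the rod because friction holds it at the ball. I tip further so it slides home.

Converted, -18 degrees / 360 = -0.05.

Emit:
{"api": "servo_tool", "payload": {
  "xyz": [
    [0,0,0],
    [0,0,0],
    [0,0,0],
    [0,0,0],
    [0,0,0]
  ],
  "turn": [
    [0,-0.0083,0],
    [0,-0.0194,0],
    [0,-0.0306,0],
    [0,-0.0417,0],
    [0,-0.05,0]
  ],
  "fingers": [0,0,0,0,0]
}}

```text
t: 13.32
eef_pos: [0.4396, -0.1298, 0.4548]
tcp_rot: [[0.164, 0.981, -0.104], [0.823, -0.194, -0.535], [-0.545, 0.003, -0.839]]
ft_force: [-0.8, 0.4, -1.7]
gripper_width: 0.0237
gripper_force: 30.0
```

Emit:
{"api": "servo_tool", "payload": {
  "xyz": [
    [0,0,0],
    [0,0,0],
    [0,0,0],
    [0,0,0]
  ],
  "turn": [
    [0,0,0],
    [0,0,0],
    [0,0,0],
    [0,0,0]
  ],
  "fingers": [0,0,0,0]
}}

```text
t: 13.82
eef_pos: [0.4395, -0.1302, 0.4549]
tcp_rot: [[0.165, 0.981, -0.104], [0.823, -0.195, -0.533], [-0.543, 0.003, -0.84]]
ft_force: [-0.2, 0.3, -2.0]
gripper_width: 0.0237
gripper_force: 30.0
```

```bash
python3 - <<'E'
from h import *
s=arm.sense();R=s['tcp_rot'];c=s['eef_pos']+R[:,2]*.1934
for k in(0,.016,.026,.032):print(k,[proj(cam(n),c-R[:,0]*k)[0].round(1) for n in('scene','side')])
go([.455,-.279,.455],frame(78.7));look('m',crook()-[0,0,.022])
E
```

```text
0 [array([185.1, 194.9]), array([441.3, 119.4])]
0.016 [array([177.8, 193.3]), array([445.5, 112.3])]
0.026 [array([173.1, 192.3]), array([448.2, 107.9])]
0.032 [array([170.3, 191.7]), array([449.7, 105.2])]
t 13.82 pos [ 0.4395 -0.1302  0.4549] w 0.0237 F [-0.2  0.3 -2. ] q [-0.05  0.04  1.35 -0.58  1.79  0.03]
 shift [-0.12    0.0442  0.0776] turn [1.700e-01 3.287e+01 1.000e-02]
scene pred [180. 201.]
....................++++.+.##.......
.....................++++.+##.......
......................++++.#........
.......................+++#-........
........................+.#........#
.........................##+...++++#
.........................#+..+.....#
........................##...+++....
........................#.....++++++
..............######+..##......+++++
..............#######..#+......+++++
..............#######.##........++++
..............+######.#+.........+++
............###########...........++
............##########+...........++
.............++#######.............+
...............+######..............
...............+######..............
...............+######.....
[... 1442 characters left out ...]
-###++++++-------+#######-.....
-------##++++++.------#+######-----.
---------#++++-++-----#+######------
.---------+++-++-++-..-+######------
.....------+.++#++++++++#####-------
.........---++#++++++.+###----------
.........-#--+++++.+.++---#---------
..........--##+.+.++..-####---------
...........+#-##--+##----#----------
.............########----.----------
...............##-#####-...---------
............--...--.--........------
...........---..--..--............--
..........----..--..-...-...........
................-.......-...........
....---.........-.......--..........
side blob [455.2 119.7] wh 26 35
blob at [ 0.4054 -0.2508  0.2796] err 0.0116 rel guess [-0.0114 -0.0043  0.0004]
```

The ball now shows on the far side of the ring and the tape sits against the rod. I level the hook while moving over the slot.

Converted, -0.07 m / 0.25 = -0.28, -0.004 m / 0.25 = -0.016, 18 degrees / 360 = 0.05.

Emit:
{"api": "servo_tool", "payload": {
  "xyz": [
    [-0.016,0.004,0.012],
    [-0.06,0.02,0.036],
    [-0.128,0.044,0.08],
    [-0.2,0.072,0.128],
    [-0.28,0.104,0.18]
  ],
  "turn": [
    [0,0.0028,0],
    [0,0.0111,0],
    [0,0.0222,0],
    [0,0.0361,0],
    [0,0.05,0]
  ],
  "fingers": [0,0,0,0,0]
}}

```text
t: 14.55
eef_pos: [0.4489, -0.2177, 0.4554]
tcp_rot: [[0.189, 0.981, -0.046], [0.949, -0.194, -0.25], [-0.254, 0.004, -0.967]]
ft_force: [0.0, 1.0, -2.3]
gripper_width: 0.024
gripper_force: 30.0
```

```bash
python3 -c "
from h import *
go([.455,-.279,.44],frame(78.7))"
```

```text
t 14.55 pos [ 0.4489 -0.2177  0.4554] w 0.024 F [ 0.   1.  -2.3] q [-0.39  0.1   1.22 -0.26  1.77 -0.25]
 shift [-0.0531  0.0179  0.03  ] turn [ 0.22 14.72  0.08]
```

Converted, -0.053 m / 0.25 = -0.212, 0.03 m / 0.25 = 0.12, 14.7 degrees / 360 = 0.0408.

Emit:
{"api": "servo_tool", "payload": {
  "xyz": [
    [-0.056,0.02,0.032],
    [-0.112,0.04,0.064],
    [-0.16,0.056,0.092],
    [-0.196,0.068,0.112],
    [-0.212,0.072,0.12]
  ],
  "turn": [
    [0.0006,0.0111,0],
    [0.0006,0.0222,0],
    [0.0006,0.0319,0],
    [0.0006,0.0389,0],
    [0.0006,0.0408,0]
  ],
  "fingers": [0,0,0,0,0]
}}

```text
t: 15.18
eef_pos: [0.4548, -0.2792, 0.4394]
tcp_rot: [[0.196, 0.981, -0.002], [0.981, -0.196, -0.002], [-0.003, -0.001, -1.0]]
ft_force: [-0.6, -0.7, -0.7]
gripper_width: 0.0239
gripper_force: 30.0
```

Converted, 0.04 m / 0.25 = 0.16, 0.035 m / 0.25 = 0.14.

Emit:
{"api": "servo_tool", "payload": {
  "xyz": [
    [0,0,0],
    [0,0,0.04],
    [0,0,0.1],
    [0,0,0.14],
    [0,0,0.16]
  ],
  "turn": [
    [0,0,0],
    [0,0,0],
    [0,0,0],
    [0,0,0],
    [0,0,0]
  ],
  "fingers": [0,0,0,0,0]
}}

```text
t: 15.8
eef_pos: [0.455, -0.2778, 0.3992]
tcp_rot: [[0.195, 0.981, -0.002], [0.981, -0.195, -0.003], [-0.003, -0.001, -1.0]]
ft_force: [-1.0, 0.3, -1.7]
gripper_width: 0.0238
gripper_force: 30.0
```

Emit:
{"api": "servo_tool", "payload": {
  "xyz": [
    [0,0,0],
    [0,0,0],
    [0,0,0]
  ],
  "turn": [
    [0,0,0],
    [0,0,0],
    [0,0,0]
  ],
  "fingers": [0,0,0]
}}

```text
t: 16.18
eef_pos: [0.4551, -0.2782, 0.4001]
tcp_rot: [[0.195, 0.981, -0.001], [0.981, -0.195, -0.003], [-0.004, -0.001, -1.0]]
ft_force: [0.5, 0.5, -2.3]
gripper_width: 0.0236
gripper_force: 30.0
```

```bash
python3 - <<'E'
from h import *
s=arm.sense();R=s['tcp_rot'];c=s['eef_pos']+R[:,2]*.1934
for k in(0,.016,.026,.032):print(k,[proj(cam(n),c-R[:,0]*k-[0,0,.022])[0].round(1) for n in('scene','side')])
go([.455,-.279,.266],frame(78.7));look('n',crook()-[0,0,.022])
E
```

```text
0 [array([180.6, 248.6]), array([419.7, 151.6])]
0.016 [array([173.2, 250.3]), array([423.3, 148.2])]
0.026 [array([168.6, 251.4]), array([425.6, 146.1])]
0.032 [array([165.9, 252.1]), array([426.9, 144.9])]
t 16.18 pos [ 0.4551 -0.2782  0.4001] w 0.0236 F [ 0.5  0.5 -2.3] q [-0.62  0.2   1.21 -0.    1.74 -0.42]
 shift [-3.000e-04  1.000e-04  1.341e-01] turn [-0.03  0.21  0.05]
scene pred [173.2 250.3]
.........+++++++#++++++++++++++.....
........++++++++##+++++++++++++.....
........+++++++++#+++++++++++++.....
........+++++++++#++++++++++++......
.......++++++++++##+++++++++++......
.......++++++++++##++++++++++.......
.......+++++++++++#++++++++++.......
......++++++++++++##++++++++........
......++++++++++++##+++++++.........
......+++++++++#####+++++++.........
.....++++++++########+++++..........
....+++++++++######+#++++...........
....++++++++++#######++++...........
....++++++++++#######+++++..........
...+++++++++++######+#+++...........
..+++++++++++#######+++++...........
..++++++++++#########++++...........
.++++++++++++#+######.+++...........
.+++++..+++++++######.++....
[... 1441 characters left out ...]
...###+++.+....--+###--#.-...-.
........+##++++++.....+###-##.....-.
........+##+++++++....+###-#......--
.........+##+++#+++++++###-#.....--.
..........###.++++++++##--#....----.
...........###.+++++++##-#....-----.
............####.++.####----#.-----.
.............######-####---###----..
..............-########---.+#.----..
..................-#...---...-----..
............----..-....--....-----..
............----..-...---....----...
............----..-.....-....----...
............----.-..........-----...
...........----..-......-....---....
...........----..-......----...-....
side blob [436.1 146.8] wh 12 25
blob at [ 0.4368 -0.2996  0.1821] err 0.0126 rel guess [-0.015  -0.005  -0.0026]
```

The blob's hull centre is within 1 px of the predicted hanging place, centred over the slot. Lowering now.

Converted, 0.085 m / 0.25 = 0.34, 0.07 m / 0.25 = 0.28, 0.2 degrees / 360 = 0.0006.

Emit:
{"api": "servo_tool", "payload": {
  "xyz": [
    [0,0,0.04],
    [0,0,0.12],
    [0,0,0.2],
    [0,0,0.28],
    [0,0,0.34]
  ],
  "turn": [
    [0,0.0003,0],
    [0,0.0006,0],
    [0,0.0006,0],
    [0,0.0006,0],
    [0,0.0006,0]
  ],
  "fingers": [0,0,0,0,0]
}}

```text
t: 16.9
eef_pos: [0.4547, -0.2783, 0.3134]
tcp_rot: [[0.195, 0.981, -0.002], [0.981, -0.195, 0.001], [0.001, -0.002, -1.0]]
ft_force: [0.3, -0.4, -2.7]
gripper_width: 0.0243
gripper_force: 30.0
```

Converted, 0.05 m / 0.25 = 0.2, 0.044 m / 0.25 = 0.176.

Emit:
{"api": "servo_tool", "payload": {
  "xyz": [
    [0,0,0.048],
    [0,0,0.096],
    [0,0,0.144],
    [0,0,0.176],
    [0,0,0.2]
  ],
  "turn": [
    [0,0,0],
    [0,0,0],
    [0,0,0],
    [0,0,0],
    [0,0,0]
  ],
  "fingers": [0,0,0,0,0]
}}

```text
t: 17.52
eef_pos: [0.4549, -0.2784, 0.2644]
tcp_rot: [[0.195, 0.981, -0.001], [0.981, -0.195, 0.0], [0.0, -0.001, -1.0]]
ft_force: [0.6, 0.5, -2.2]
gripper_width: 0.024
gripper_force: 30.0
```

Converted, 0.006 m / 0.25 = 0.024, 0.005 m / 0.25 = 0.02.

Emit:
{"api": "servo_tool", "payload": {
  "xyz": [
    [0,0,0],
    [0,0,0.008],
    [0,0,0.016],
    [0,0,0.02],
    [0,0,0.024]
  ],
  "turn": [
    [0,0,0],
    [0,0,0],
    [0,0,0],
    [0,0,0],
    [0,0,0]
  ],
  "fingers": [0,0,0,0,0]
}}

```text
t: 18.15
eef_pos: [0.4549, -0.2784, 0.2588]
tcp_rot: [[0.195, 0.981, -0.001], [0.981, -0.195, 0.0], [-0.0, -0.001, -1.0]]
ft_force: [-0.4, -0.1, -1.1]
gripper_width: 0.0232
gripper_force: 30.0
```

```bash
python3 - <<'E'
from h import *
go([.455,-.279,.252],frame(78.7));look('o',np.array([.452,-.2945,.047]))
E
```

```text
t 18.15 pos [ 0.4549 -0.2784  0.2588] w 0.0232 F [-0.4 -0.1 -1.1] q [-0.62  0.23  1.49 -0.    1.43 -0.42]
 shift [-0.0005  0.0002  0.0068] turn [-0.04  0.    0.05]
scene pred [186.5 287.9]
++++++++++++++++#++++...............
++++......++++++#++++...............
+++......+++++++##+++...............
+++.+++++++++++++#++................
++##+++++++++++++#++................
+####++++++++++++##+................
+-##.++++++++++++##+................
+-...#++++++++++++#+................
+.....++++++++++++#+................
......++++++++++####................
.......+++++++######................
......-++++...#######...............
+....--.......#######...............
+....---......#######...............
......--......+#####+#..............
....#+---......#######..............
..+###---....########+..............
..-###.---...########+..............
...--..---....#######+..............
........--......#####++.............
........---.....######+.............
-.....-.---.....######+.............
-......----......#####+.............
.-...----........######.............
.-...-----.......######
[... 1224 characters left out ...]
........+++#......+#####.......
...............+++.....+#####.......
.................#++...+#####.......
...................+++++#####.......
.....................+++####........
........................###.........
.........................+#........+
..................................++
..................................++
.................................+++
................................++++
...............................+++++
..............................++++++
...............................+++++
.................................+++
.................................+++
side blob [425.1 199.5] wh 20 31
blob at [ 0.4345 -0.2992  0.043 ] err 0.0125 rel guess [-0.0175 -0.0047 -0.004 ]
```

The tape stands in the slot and its weight is off the hook (fz is back to -1.1 N). I drop the crook to mid-core, then slip it out along +y.

Converted, 0.014 m / 0.25 = 0.056, 0.004 m / 0.25 = 0.016.

Emit:
{"api": "servo_tool", "payload": {
  "xyz": [
    [0,0,0.016],
    [0,0,0.032],
    [0,0,0.032],
    [0.024,0,0.032],
    [0.056,0,0.032]
  ],
  "turn": [
    [0,0,0],
    [0,0,0],
    [0,0,0],
    [0,0,0],
    [0,0,0]
  ],
  "fingers": [0,0,0,0,0]
}}

```text
t: 18.88
eef_pos: [0.4577, -0.2642, 0.2509]
tcp_rot: [[0.195, 0.981, -0.001], [0.981, -0.195, 0.0], [0.0, -0.001, -1.0]]
ft_force: [0.8, -0.6, -0.6]
gripper_width: 0.0237
gripper_force: 30.0
```

Converted, 0.06 m / 0.25 = 0.24, 0.045 m / 0.25 = 0.18.

Emit:
{"api": "servo_tool", "payload": {
  "xyz": [
    [0.04,0,0],
    [0.08,0,0],
    [0.12,0,0],
    [0.18,0,0],
    [0.24,0,0]
  ],
  "turn": [
    [0,0,0],
    [0,0,0],
    [0,0,0],
    [0,0,0],
    [0,0,0]
  ],
  "fingers": [0,0,0,0,0]
}}

```text
t: 19.5
eef_pos: [0.4695, -0.2048, 0.2508]
tcp_rot: [[0.195, 0.981, -0.001], [0.981, -0.195, 0.0], [0.0, -0.001, -1.0]]
ft_force: [1.2, -0.4, -0.7]
gripper_width: 0.0242
gripper_force: 30.0
```

Converted, -0.17 m / 0.25 = -0.68, -0.16 m / 0.25 = -0.64.

Emit:
{"api": "servo_tool", "payload": {
  "xyz": [
    [0.02,0,-0.08],
    [0.02,0,-0.24],
    [0.02,0,-0.44],
    [0.02,0,-0.64],
    [0.02,0,-0.68]
  ],
  "turn": [
    [0,0,0],
    [0,0,0],
    [0,0,0],
    [0,0,0],
    [0,0,0]
  ],
  "fingers": [0,0,0,0,0]
}}

```text
t: 20.12
eef_pos: [0.4708, -0.2004, 0.4239]
tcp_rot: [[0.195, 0.981, 0.004], [0.981, -0.195, -0.002], [-0.001, 0.004, -1.0]]
ft_force: [-0.2, 0.5, -1.4]
gripper_width: 0.0234
gripper_force: 30.0
```

```bash
python3 - <<'E'
from h import *
go([.371,.2885,.4226],frame(87.66));look('q',np.array([.452,-.2945,.047]),30)
for n in('scene','side'):print(proj(cam(n),[.452,-.2945,.047]))
E
```

```text
t 20.12 pos [ 0.4708 -0.2004  0.4239] w 0.0234 F [-0.2  0.5 -1.4] q [-0.47  0.15  1.21 -0.    1.78 -0.28]
 shift [ 0.4602 -0.1931 -0.    ] turn [ 0.21  0.09 -8.89]
scene pred [186.5 287.9]
.++++++++++++++++++++++++.....
-++++++++++++++++++++++++.....
--+++++++++++++++++++++++.....
--+++++++++++++++++++++++.....
..-++++++++++++++++++++++.....
...+++++++++++++++++++++......
...++++++++++###+..++++++.....
...-+++++++######...+++++.....
..--++++...######...+++++.....
..--.......######....+++++....
..---......######+...++++++...
...--.......#####+...++++.+++.
.-----......######...++++++++.
------......######+...++++....
---.---.....######+...++++....
---.---......#####+...+++++...
.....--......######..+++++++..
...-.---.....######+..+++++...
.....---.....######+..........
....----.....+######..........
..----........######..........
...----.......#######.........
...----.......+######.........
....----.......####+..........
-...----......................
-...----......................
--...----.....................
.-...----.....................
.-....-.......................
............
[... 480 characters left out ...]
.......####++.+++########----.
.......###+++....+#######---..
.......##++++.....+#####-#--..
........#++++......+######--..
..........++++......+#####....
............+++.....+#####....
..............++....+#####....
................+++++####+....
...................++####.....
.....................###......
..............................
..............................
..............................
..............................
..............................
.............+..............++
................+..........+++
side blob [427.  201.5] wh 14 27
blob at [ 0.4299 -0.298   0.0393] err 0.0135 rel guess [-0.0221 -0.0035 -0.0077]
[[186.5206908  287.87256945]]
[[412.41572121 199.58437592]]
```

The tape stays upright in place and the hook is free of it. I'm returning to the rack.

Converted, 0.23 m / 0.25 = 0.92, -0.095 m / 0.25 = -0.38, -8 degrees / 360 = -0.0222.

Emit:
{"api": "servo_tool", "payload": {
  "xyz": [
    [0.12,-0.08,0],
    [0.32,-0.18,0],
    [0.52,-0.28,0],
    [0.72,-0.38,0],
    [0.92,-0.46,0]
  ],
  "turn": [
    [0,0,0],
    [0,0,-0.0056],
    [0,0,-0.0111],
    [0,0,-0.0167],
    [0,0,-0.0222]
  ],
  "fingers": [0,0,0,0,0]
}}

```text
t: 20.85
eef_pos: [0.4014, 0.0487, 0.4193]
tcp_rot: [[0.056, 0.998, -0.003], [0.998, -0.056, 0.0], [0.0, -0.003, -1.0]]
ft_force: [1.0, 0.4, -1.0]
gripper_width: 0.0239
gripper_force: 30.0
```

```bash
python3 -c "
from h import *
go([.371,.2889,.40],frame(87.66))"
```

```text
t 20.85 pos [0.4014 0.0487 0.4193] w 0.0239 F [ 1.   0.4 -1. ] q [ 0.03 -0.1   1.48  0.    1.77  0.09]
 shift [ 0.2381 -0.0436  0.0195] turn [-0.17 -0.   -0.85]
```

Converted, 0.238 m / 0.25 = 0.952, -0.0436 m / 0.25 = -0.1744, -0.85 degrees / 360 = -0.0024.

Emit:
{"api": "servo_tool", "payload": {
  "xyz": [
    [0.2,-0.04,0],
    [0.4,-0.08,0],
    [0.6,-0.12,0.02],
    [0.8,-0.152,0.06],
    [0.952,-0.1744,0.078]
  ],
  "turn": [
    [0,0,-0.0008],
    [0,0,-0.0017],
    [0,0,-0.0024],
    [0,0,-0.0024],
    [0,0,-0.0024]
  ],
  "fingers": [0,0,0,0,0]
}}

```text
t: 21.48
eef_pos: [0.3713, 0.289, 0.399]
tcp_rot: [[0.041, 0.999, -0.004], [0.999, -0.041, -0.002], [-0.002, -0.004, -1.0]]
ft_force: [0.6, -0.1, -0.1]
gripper_width: 0.0237
gripper_force: 30.0
```

Emit:
{"api": "servo_tool", "payload": {
  "xyz": [
    [0,0,0],
    [0,0,0.16],
    [0,0,0.36],
    [0,0,0.56],
    [0,0,0.664]
  ],
  "turn": [
    [0,0,0],
    [0,0,0],
    [0,0,0],
    [0,0,0],
    [0,0,0]
  ],
  "fingers": [0,0,0,0,0]
}}

```text
t: 22.1
eef_pos: [0.3712, 0.2857, 0.2322]
tcp_rot: [[0.043, 0.999, -0.004], [0.999, -0.043, -0.002], [-0.002, -0.004, -1.0]]
ft_force: [0.3, 0.2, -0.6]
gripper_width: 0.0234
gripper_force: 30.0
```

Emit:
{"api": "servo_tool", "payload": {
  "xyz": [
    [0,0,0],
    [0,0,0],
    [0,0,0]
  ],
  "turn": [
    [0,0,0],
    [0,0,0],
    [0,0,0]
  ],
  "fingers": [0,0,0]
}}

```text
t: 22.48
eef_pos: [0.3726, 0.2873, 0.2366]
tcp_rot: [[0.042, 0.999, 0.001], [0.999, -0.042, 0.001], [0.001, 0.001, -1.0]]
ft_force: [-1.0, 0.5, -0.9]
gripper_width: 0.0237
gripper_force: 30.0
```

```bash
python3 - <<'E'
from h import *
go([.466,.285,.2334],frame(87.66))
s=arm.sense();R=s['tcp_rot'];ball=s['eef_pos']+R[:,2]*.1934-R[:,0]*.032
b=arm.grab_frame('side')[:,:,::-1];cv2.imwrite('pics/r_side.png',b)
C=cam('side')
# handle check: brown mask near prediction of the handle top, versus at the start
for nm,im,X in(('start',cv2.imread('pics/side0.png'),np.array([.466,.285,.275])),('now',np.ascontiguousarray(b),s['eef_pos']-R[:,2]*.0466)):
    print(nm,'handle top pred',proj(C,X)[0].round(1))
print('ball pred',proj(C,ball))
p=proj(C,ball)[0].astype(int);d=(np.abs(cv2.imread('pics/side0.png').astype(int)-b).max(2)>25)[p[1]-30:p[1]+30:2,p[0]-30:p[0]+30:2]
print('\n'.join(''.join('.#'[int(v)] for v in r) for r in d))
E
```

```text
t 22.48 pos [0.3726 0.2873 0.2366] w 0.0237 F [-1.   0.5 -0.9] q [0.58 0.1  1.69 0.   1.35 0.62]
 shift [0.0017 0.0934 0.0033] turn [ 0.03 -0.07 -0.07]
start handle top pred [274.8 333.7]
now handle top pred [351.4 365.1]
ball pred [[348.05764367 431.72734436]]
######.#######################
######.#######################
########.#####################
##########.###################
##############################
##############################
################..############
#################.############
###################.##########
##############################
###########.##################
##############################
##############################
##############################
#########################.####
###########################.#.
#######################.######
##########.###########.##.####
######################.####.##
##############################
###########################.##
##############################
####################.####.####
#########################.####
###################.##.#######
###################.##########
##############################
##############################
##############################
##############################
```

Converted, 0.05 m / 0.25 = 0.2, 0.04 m / 0.25 = 0.16.

Emit:
{"api": "servo_tool", "payload": {
  "xyz": [
    [0.0068,0.08,0.004],
    [0.0068,0.16,0.008],
    [0.0068,0.2,0.008],
    [0.0068,0.2,0.008],
    [0.0068,0.2,0.008]
  ],
  "turn": [
    [0,0,0],
    [0,0,0],
    [0,0,0],
    [0,0,0],
    [0,0,0]
  ],
  "fingers": [0,0,0,0,0]
}}

```text
t: 23.15
eef_pos: [0.4219, 0.2868, 0.2336]
tcp_rot: [[0.042, 0.999, -0.001], [0.999, -0.042, 0.0], [0.0, -0.001, -1.0]]
ft_force: [0.2, 0.5, -0.4]
gripper_width: 0.0242
gripper_force: 30.0
```

```bash
python3 -c "
from h import *
go([.466,.285,.2334],frame(87.66))"
```

```text
t 23.15 pos [0.4219 0.2868 0.2336] w 0.0242 F [ 0.2  0.5 -0.4] q [0.52 0.19 1.59 0.   1.36 0.57]
 shift [-0.      0.0442  0.0002] turn [-0.05 -0.02 -0.04]
```

Converted, 0.044 m / 0.25 = 0.176, 0.04 m / 0.25 = 0.16.

Emit:
{"api": "servo_tool", "payload": {
  "xyz": [
    [0,0.04,0],
    [0,0.08,0],
    [0,0.12,0],
    [0,0.16,0],
    [0,0.176,0]
  ],
  "turn": [
    [0,0,0],
    [0,0,0],
    [0,0,0],
    [0,0,0],
    [0,0,0]
  ],
  "fingers": [0,0,0,0,0]
}}

```text
t: 23.78
eef_pos: [0.4669, 0.2848, 0.2332]
tcp_rot: [[0.042, 0.999, -0.001], [0.999, -0.042, 0.0], [0.0, -0.001, -1.0]]
ft_force: [0.1, -0.2, -1.1]
gripper_width: 0.0243
gripper_force: 30.0
```

Emit:
{"api": "servo_tool", "payload": {
  "xyz": [
    [0,0,0],
    [0,0,0.004],
    [0,0,0.008],
    [0,0,0.012],
    [0,0,0.016]
  ],
  "turn": [
    [0,0,0],
    [0,0,0],
    [0,0,0],
    [0,0,0],
    [0,0,0]
  ],
  "fingers": [0,0,0,0,0]
}}

```text
t: 24.4
eef_pos: [0.4662, 0.285, 0.2294]
tcp_rot: [[0.042, 0.999, -0.001], [0.999, -0.042, 0.0], [0.0, -0.001, -1.0]]
ft_force: [-1.0, 1.0, -0.5]
gripper_width: 0.0239
gripper_force: 30.0
```

```bash
python3 -c "
from h import *
go([.466,.285,.2284],frame(87.66))"
```

```text
t 24.4 pos [0.4662 0.285  0.2294] w 0.0239 F [-1.   1.  -0.5] q [0.48 0.27 1.5  0.   1.37 0.52]
 shift [ 0.     -0.0002  0.001 ] turn [-0.05 -0.01 -0.05]
```

The hook is home, within about 1 mm. I seat it and open the fingers.

Converted, 0.001 m / 0.25 = 0.004.

Emit:
{"api": "servo_tool", "payload": {
  "xyz": [
    [0,0,0.004],
    [0,0,0.004],
    [0,0,0.004],
    [0,0,0.004],
    [0,0,0.004]
  ],
  "turn": [
    [0,0,0],
    [0,0,0],
    [0,0,0],
    [0,0,0],
    [0,0,0]
  ],
  "fingers": [0,0.3,0.4,0.6,0.8]
}}

```text
t: 25.02
eef_pos: [0.4663, 0.2849, 0.2284]
tcp_rot: [[0.042, 0.999, -0.001], [0.999, -0.042, 0.0], [0.0, -0.001, -1.0]]
ft_force: [0.1, 0.3, 0.4]
gripper_width: 0.0538
gripper_force: 0.0
```

Emit:
{"api": "servo_tool", "payload": {
  "xyz": [
    [0,0,0],
    [0,0,0],
    [0,0,0],
    [0,0,0],
    [0,0,0]
  ],
  "turn": [
    [0,0,0],
    [0,0,0],
    [0,0,0],
    [0,0,0],
    [0,0,0]
  ],
  "fingers": [0.9,0.9,0.9,0.9,0.9]
}}

```text
t: 25.65
eef_pos: [0.4663, 0.2849, 0.2284]
tcp_rot: [[0.042, 0.999, -0.001], [0.999, -0.042, 0.0], [0.0, -0.001, -1.0]]
ft_force: [-0.4, 0.1, -0.6]
gripper_width: 0.0843
gripper_force: 0.0
```

Converted, -0.17 m / 0.25 = -0.68, -0.13 m / 0.25 = -0.52.

Emit:
{"api": "servo_tool", "payload": {
  "xyz": [
    [0,0,-0.08],
    [0,0,-0.2],
    [0,0,-0.36],
    [0,0,-0.52],
    [0,0,-0.68]
  ],
  "turn": [
    [0,0,0],
    [0,0,0],
    [0,0,0],
    [0,0,0],
    [0,0,0]
  ],
  "fingers": [0.9,0.9,0.9,0.9,0.9]
}}

```text
t: 26.28
eef_pos: [0.4662, 0.2848, 0.3998]
tcp_rot: [[0.042, 0.999, -0.001], [0.999, -0.042, 0.0], [0.0, -0.001, -1.0]]
ft_force: [-0.1, -0.1, 0.9]
gripper_width: 0.0847
gripper_force: 0.0
```

Emit:
{"api": "servo_tool", "payload": {
  "xyz": [
    [0,-0.16,0],
    [0,-0.36,0],
    [0,-0.52,0],
    [0,-0.6,0],
    [0,-0.6,0]
  ],
  "turn": [
    [0,0,0],
    [0,0,0],
    [0,0,0],
    [0,0,0],
    [0,0,0]
  ],
  "fingers": [0.9,0.9,0.9,0.9,0.9]
}}

```text
t: 26.9
eef_pos: [0.3162, 0.2914, 0.399]
tcp_rot: [[0.041, 0.999, -0.0], [0.999, -0.041, 0.001], [0.001, -0.0, -1.0]]
ft_force: [0.8, 0.1, 0.2]
gripper_width: 0.0846
gripper_force: 0.0
```

```bash
python3 - <<'E'
from h import *
for n,X in(('side',[.466,.285,.25]),('scene',[.466,.285,.25]),('side',[.464,.255,.04])):
    b=arm.grab_frame(n)[:,:,::-1];a=cv2.imread(f'pics/{n}0.png');p=proj(cam(n),X)[0].astype(int)
    d=(np.abs(a.astype(int)-b).max(2)>40)[p[1]-30:p[1]+30:2,p[0]-30:p[0]+30:2];print(n,p,d.mean().round(3))
    print('\n'.join(''.join('.#'[int(v)] for v in r) for r in d))
look('z',np.array([.452,-.2945,.047]),30,False);print(arm.sense()['t'],arm.sense()['ft_force'])
E
```

```text
side [275 345] 0.117
..............................
..............................
..............................
..............................
..............................
..............................
.............#................
...........#.#................
..........#.##..#.............
...#....##.#........##........
........##.........##.........
##.#....#..#...#...##.........
.#.....#......#...##..........
....#...#.....##.##...........
#.#.....#...##..###....#......
....#...#.....#.##.....#......
.#...#..#.......#.......#.....
........#.....................
.#..#..................#......
........#...................#.
#.#....##.....................
..#.....##..............#.....
......#..#..............#.....
.....#...#....................
...#.....#.................##.
...#.....#............#.......
..#..#..#............#......#.
...###...##..........#....#.#.
.#.#....#.###.......#.........
.........#....#.......#.......
scene [403 145] 0.123
###...........................
###...........................
###..........#................
#####....######...............
###
[... 1245 characters left out ...]
............
..#...#......##.#.............
....#..#.....#..............#.
..#...#......#................
.#...........#...............#
##.##..#....#.................
.#.#....#...#.#...............
.##..##.#..#..................
..#........#..................
....#...#...#.................
.##.#.........................
...#.......#..................
#.............................
..#.....#.....................
..............................
..............................
..............................
scene blob [187.3 287.1] wh 18 35
side blob [434.8 190.5] wh 16 40
blob at [ 0.43   -0.3049  0.0583] err 0.0267 rel guess [-0.022  -0.0104  0.0113]
27.15 [ 0.62476603  0.32159562 -0.61861592]
```

```bash
python3 -c "
from station import arm
print(arm.sign_off())"
```

```text
the job is handed in; nothing more can be done
None
```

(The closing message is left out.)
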